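Load the tins into the gravity-feed rack

TASK

Slide the gate of the gravity-feed rack fully shut. Then load the three tins one at a time from the loading deck into the chute (each can be pushed endwise onto the shelf and rolled along it), so that they queue behind the gate in the order they are to come out, the thickest first (against the gate), then the middle one, the thinnest last. Leave the gate shut, the tins at rest square across the chute, and the other things where they are; let no tin fall out of the rack.

Things in the scene. Friction and masses are not known exactly. Their poses are not given: they have to be found in the camera images.
- rack: The fixed gravity-feed rack: a level plywood loading deck on the robot's side (-x); beyond it a steel track along y, a level shelf that turns into a chute falling to -y. Origin on the table under the track's centre line; z up. Deck: top 94 mm above the table, x -200 to -46 mm, y -30 to +215 mm. Beyond the gate (y -212 to -308 mm) is a catch tray 30 mm high.
- deck_edge (a point): Point on the deck's top edge towards the shelf (rack x -46, y +95, z 94 mm), end of the middle slot; axes as the rack's. Three slots 24 mm wide run along x at rack y +15, +95, +175 mm. A tin rests on its slot's two edges; pushed endwise towards +x it slides over this edge and settles 3 to 4 mm lower on the shelf once its rear end is past the edge.
- shelf_brow (a point): Point on the shelf's centre line where the chute begins (rack x 0, y -30, z 87.5 mm); axes as the rack's. The level shelf runs from here to y +215 mm, 6.5 mm below the deck's top, 92 mm wide (tins have 10 mm to spare), a 16 mm rail along its far side. A tin on it stays put; pushed gently from its +y side it rolls along -y (if it jams against the finger, ease off and push on); past the brow it runs down by itself.
- gate_stop (a point): Point on the chute floor's centre line at the uphill face of the shut gate (rack x 0, y -196, z 46 mm); axes as the rack's. The chute falls 14 degrees from the brow to here, 92 mm wide, with 16 mm rails on both sides. In the right order the tins come to rest with their centres about 30, 83 and 127 mm from here towards +y.
- gate (a joint): The gate's travel in m: 0 = fully open (drawn out towards the robot), 0.098 = fully shut across the chute. It slides along the rack's +x as it shuts, against about 2.5 N of friction, and stays where it is left.
- gate_tab (a point): Centre of the robot-side (-x) face of the upright black tab at the gate's near end; moves with the gate. Tab 12 mm thick (x), 36 mm wide (y), from 48 to 110 mm above the table, this point 79 mm up. Pushing the face towards the rack's +x shuts the gate; with the gate fully shut it is at rack x = -65 mm, y = -200 mm. Its axes are the rack's.
- thick_center (a point): Centre of the thickest tin: a plain metal cylinder with flat ends, 60 mm in diameter, 82 mm long, about 240 g, lying on its side in one of the rack's three deck slots (any of them). Its x axis is the tin's own axis and lies along the rack's x, across the track; y and z turn with it as it rolls.
- middle_center (a point): Centre of the middle tin: a plain metal cylinder with flat ends, 50 mm in diameter, 82 mm long, about 180 g, lying on its side in one of the rack's three deck slots (any of them). Its x axis is the tin's own axis and lies along the rack's x, across the track; y and z turn with it as it rolls.
- thin_center (a point): Centre of the thinnest tin: a plain metal cylinder with flat ends, 40 mm in diameter, 82 mm long, about 120 g, lying on its side in one of the rack's three deck slots (any of them). Its x axis is the tin's own axis and lies along the rack's x, across the track; y and z turn with it as it rolls.
- tin_thick: The thickest tin as a body; origin on its skin, see thick_center.
- tin_middle: The middle tin as a body; origin on its skin, see middle_center.
- tin_thin: The thinnest tin as a body; origin on its skin, see thin_center.
- brush: Bystander: a brush on the table in front of the rack.
- tape: Bystander: a ring-shaped tape roll, 84 mm across, 24 mm high, on the table between the deck and the gate.
- jar: Bystander: an amber jar with a lid, 60 mm across, 70 mm high, on the right.
- carton: Bystander: a closed carton 110 x 150 x 50 mm, on the left.
- driver: Bystander: a screwdriver on the table at the right front.
- mug: Bystander: a white mug beyond the rack.
- weight: Bystander: a dark steel bar weight 45 x 110 x 25 mm, at the left front.
Things that resemble listed ones, but are neither listed nor needed, are in the scene too. Leave any blue or yellow look-alike of the tin_thick alone. What is shaped like the tin_middle but green or pink is not meant.

How it is judged:
By the outcome, as a careful person would: the job done as asked, in the order asked, and still so for the second after the job is handed in, with the robot touching nothing.
It also fails if it takes over 72 s, if anything falls off the work surface, if the arm or the gripper's body presses on something with over 40 N, if the wrist force passes 120 N, or if a joint passes its speed limit or range.

ROBOT

A 6-joint arm with a two-finger parallel gripper is mounted at the origin on the work surface. World frame = base frame: x ahead of the robot, y to its left, z up, the work surface at z = 0. Lengths are in m, angles in rad, forces in N, time in s.
With the tool pointing down it reaches from about 0.375 to 0.825 m from the base axis. Payload 5.5 kg.
Tool frame: the origin (TCP) lies between the finger pads; the fingertips stand 8 mm ahead of it and the grasp point (between the pads) lies 11 mm behind it; z points along the fingers, y is the direction in which the jaws open and shut (so a half turn about z gives the same grasp; the last joint's range is limited). The gripper opens to 85 mm and grips with 20 to 120 N. Pads are 22 mm wide; open, the fingers measure 114 mm over their backs; the gripper's body (76 mm by 85 mm) begins 54 mm behind the grasp point. The pads swing forward as they close: fully open they stand 13 mm farther back than shut.
Start: joints at [0, 0.314, -0.047, 1.21, 0, 1.571], TCP at [0.6, -0, 0.239] pointing down, gripper open.
Joint ranges: [-2.67, 2.67], [-0.69, 1.73], [-1.03, 1.25], [-2.08, 2.16], [-1.42, 1.45], [-3.14, 3.14]. Speed limits (rad/s): [2.39, 2.39, 3.01, 3.14, 3.14, 3.14].

INTERFACE

Orientations are given as a unit quaternion [x, y, z, w].
In Python, from rig import get_state, grab_frame, get_calibration, sign_off gives the robot as it stands.
- The arm moves only by the tool drive_tool, never from a script. Its argument "steps" is text: rows parted by semicolons, each of 7 numbers parted by spaces: the gripper's target within -1 to 1 (shut at 1, half-way at 0, fully open at -1), then the shift along the tool's x, y, z in m, then the turn, a rotation vector about the tool's x, y, z in degrees. In form: jaw tx ty tz ax ay az; .... A call has 1 to 12 rows; each row is the pose to reach, as a shift and turn from the pose commanded when the call began, along the tool's axes at that moment; what a row does not reach only later rows make up. A row lasts 1/12 s, in which the tool goes at most 41.7 mm and 7.16 degrees, less where a joint would pass 70% of its speed; a pose out of reach is approached as far as the arm can. A call with a gripper value outside its range is refused whole. The fingers move at their own pace and stop on an object; the grip force is fixed at half the most. Time passes only in rows, so rows that repeat a pose let the fingers close. It gives the time, the measured TCP pose, the force and the opening at its end, in the units of the state.
- get_state(): the state, without advancing time (a new reading comes with each control period).
- grab_frame(name): name is "scene" or "side" or "wrist"; returns the picture (420x560x3 uint8, red, green, blue); there is no depth.
- get_calibration(name): a dict with "vfov" (degrees; the focal length in pixels is half the picture's height over the tangent of half this angle, whatever the lens; pixels are square), "cx", "cy" (the principal point, pixels), "cam_to_world" (4x4, takes a point from camera to world coordinates); the wrist camera has in their place "T_tool_cam" (4x4, takes a point from camera to tool coordinates, whose origin is the TCP and whose axes are the flange's). Camera axes: x right, y up, looking along -z (the intrinsics and any distortion apply to the point x, -y, -z); pixel columns grow to the right and rows downward; lengths in m; the calibration is good to about 2 mm. The wrist camera is an equidistant fisheye: a pixel r from the principal point sees the ray r / f radians off the axis. A picture is of the moment at which its call begins: read the wrist's pose just before it. get_calibration takes no time and is no camera call.
- sign_off(): hands the job in, once; it reports no verdict.
The state is a dict: "clock": time; "joint_positions": joint angles; "qvel": joint speeds; "effort": joint torques, N m; "eef_pos": TCP position; "tcp_rot": TCP orientation; "wrist_force": force on the tool from outside, world axes, zero at the start; "torque": the same for the moment, N m; "finger_gap": finger opening in m.
Only numpy, scipy, OpenCV 4.12 (cv2) and the standard library are available. Lean on these libraries where they do the work, as an engineer would, in place of code of your own. Each camera call takes 0.05 s, during which the arm holds its last target.

## Working session

There is one attempt and no reset: what is moved stays moved. The work goes in short steps, Python scripts to look and compute and a tool call to move; the robot and the scene stay as the last step left them, time stands still between calls to the robot, and variables do not carry over. Pictures are saved under pics/ and viewed, and the job is handed in when it is done.

Besides the shell and the picture viewer there is one more tool, called as a command line: name --argument value ..., lists and objects as JSON in quotes. drive_tool: Moves the arm, as the interface text tells. Its arguments: {"type":"object","properties":{"steps":{"type":"string"}},"required":["steps"]}

```bash
ls; mkdir -p pics; python3 - <<'E'
from rig import *
import cv2,json
s=get_state();print(s)
for n in("scene","side","wrist"):
    c=get_calibration(n);print(n,c)
    cv2.imwrite(f"pics/{n}0.png",cv2.cvtColor(grab_frame(n),cv2.COLOR_RGB2BGR))
E
```

```text
pics
{'clock': 0.0, 'joint_positions': array([ 5.18056888e-06,  3.14258146e-01, -4.80587836e-02,  1.21019161e+00,
        3.93892714e-06,  1.57078513e+00]), 'qvel': array([ 0.00062283, -0.00106339, -0.00084691, -0.00103064, -0.00085008,
       -0.00114605]), 'effort': array([ 1.69644722e-03, -5.39594257e+01,  3.39749372e+01,  1.94567809e-02,
        9.49871333e-05,  6.01428906e-05]), 'eef_pos': array([5.99447471e-01, 4.37735849e-06, 2.38424187e-01]), 'tcp_rot': array([ 7.07100733e-01,  7.07112311e-01, -6.03965680e-04, -6.06754562e-04]), 'wrist_force': array([-0.00868008,  0.8992049 , -0.36378698]), 'torque': array([-0.00721822,  0.01577857, -0.04319234]), 'finger_gap': 0.08551744471683474}
scene {'vfov': 46.7917396786639, 'cx': 283.5791550075708, 'cy': 210.97408865975473, 'cam_to_world': array([[ 0.54878652, -0.51988288,  0.65464124,  1.49200228],
       [ 0.83592935,  0.34825203, -0.42419646, -0.63665427],
       [-0.00744767,  0.78002713,  0.62570138,  1.01890129],
       [ 0.        ,  0.        ,  0.        ,  1.        ]])}
side {'vfov': 57.45471046474514, 'cx': 278.3230019564992, 'cy': 208.63398154737462, 'cam_to_world': array([[ 0.80518315,  0.32390994, -0.4967519 ,  0.00754095],
       [-0.59258648,  0.47171614, -0.65293579, -0.69182936],
       [ 0.0228335 ,  0.82010136,  0.57176254,  0.70778845],
       [ 0.        ,  0.        ,  0.        ,  1.        ]])}
wrist {'vfov': 65.70646984690485, 'cx': 282.525365150086, 'cy': 207.29928869327117, 'T_tool_cam': array([[-1.16764662e-03,  9.59922620e-01,  2.80262734e-01,
         7.15180772e-02],
       [ 9.99999090e-01,  9.31385982e-04,  9.76180763e-04,
         5.24689488e-04],
       [ 6.76025214e-04,  2.80263619e-01, -9.59922834e-01,
        -1.34962842e-01],
       [ 0.00000000e+00,  0.00000000e+00,  0.00000000e+00,
         1.00000000e+00]])}
```

View pics/scene0.png

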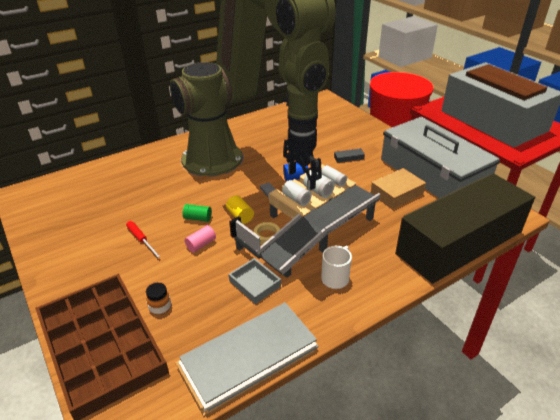

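View pics/side0.png

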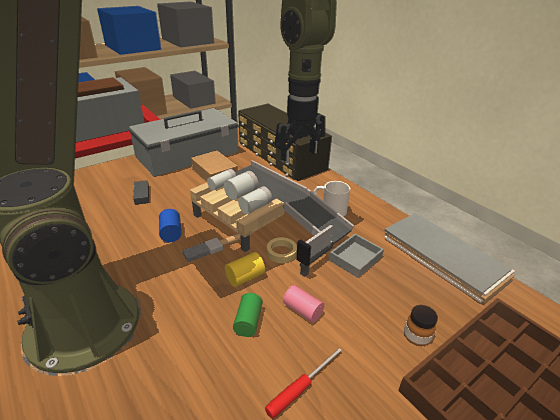

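View pics/wrist0.png

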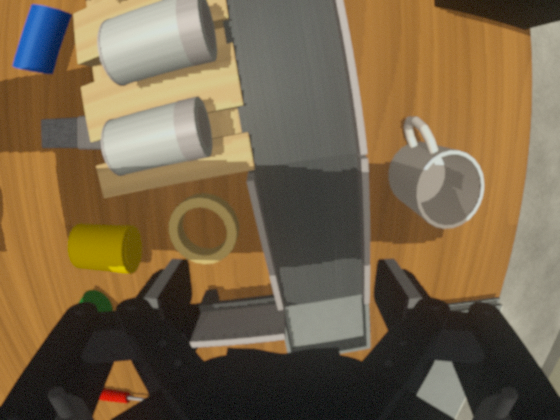

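```bash
python3 - <<'E'
import cv2
w=cv2.imread('pics/wrist0.png');s=cv2.imread('pics/side0.png');c=cv2.imread('pics/scene0.png')
cv2.imwrite('pics/w_c.png',cv2.resize(w[0:360,60:400],None,fx=1.66,fy=1.66,interpolation=cv2.INTER_CUBIC))
cv2.imwrite('pics/s_c.png',cv2.resize(s[145:285,170:370],None,fx=4,fy=4,interpolation=cv2.INTER_CUBIC))
cv2.imwrite('pics/c_c.png',cv2.resize(c[145:305,210:400],None,fx=3.7,fy=3.7,interpolation=cv2.INTER_CUBIC))
E
```

```text
(no output)
```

View pics/w_c.png

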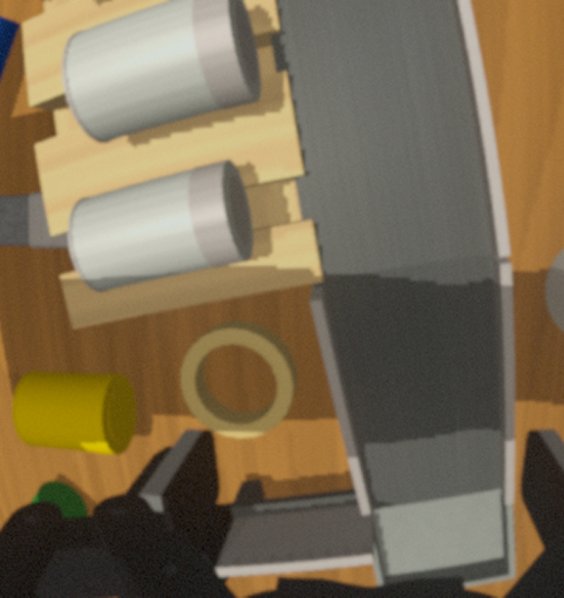

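View pics/s_c.png

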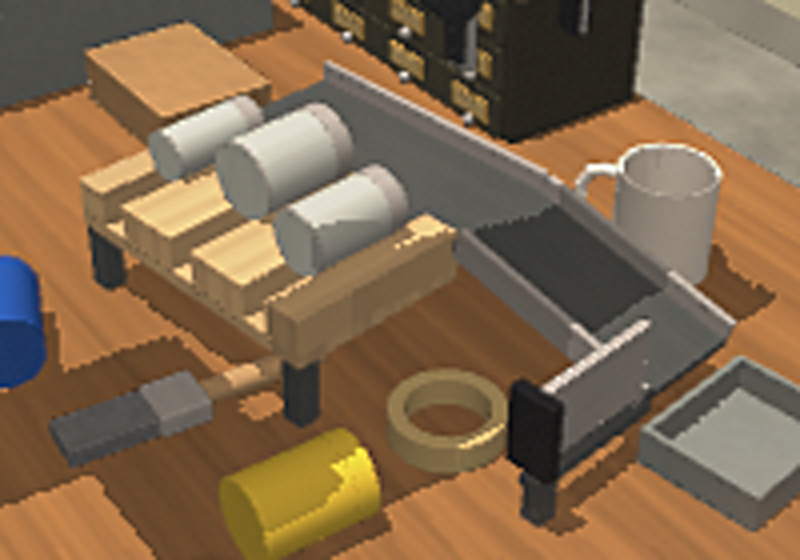

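View pics/c_c.png

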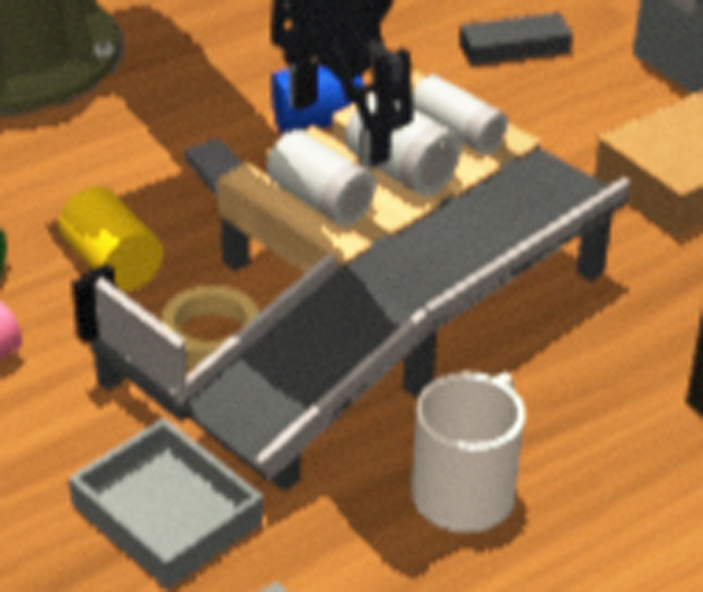

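```bash
cat > h.py <<'E'
import numpy as np, cv2
from scipy.spatial.transform import Rotation as R
from scipy.optimize import least_squares
from rig import *
H=420
def rays(name,px,st=None):
    c=get_calibration(name); px=np.atleast_2d(px).astype(float)
    f=H/2/np.tan(np.radians(c['vfov']/2))
    d=(px-[c['cx'],c['cy']])/f
    if name=='wrist':
        st=st or get_state()
        r=np.linalg.norm(d,axis=1,keepdims=True)+1e-12
        v=np.hstack([d/r*np.sin(r),np.cos(r)])
        T=np.eye(4);T[:3,:3]=R.from_quat(st['tcp_rot']).as_matrix();T[:3,3]=st['eef_pos'];T=T@c['T_tool_cam']
    else:
        v=np.hstack([d,np.ones((len(d),1))]);T=c['cam_to_world']
    v=v*[1,-1,-1]
    v/=np.linalg.norm(v,axis=1,keepdims=True)
    return T[:3,3],v@T[:3,:3].T
def onz(name,px,z,st=None):
    o,d=rays(name,px,st); z=np.broadcast_to(z,(len(d),))
    return o+d*((z-o[2])/d[:,2])[:,None]
def proj(name,P,st=None):
    c=get_calibration(name); P=np.atleast_2d(P)
    f=H/2/np.tan(np.radians(c['vfov']/2))
    if name=='wrist':
        st=st or get_state()
        T=np.eye(4);T[:3,:3]=R.from_quat(st['tcp_rot']).as_matrix();T[:3,3]=st['eef_pos'];T=T@c['T_tool_cam']
    else: T=c['cam_to_world']
    q=(P-T[:3,3])@T[:3,:3]*[1,-1,-1]
    if name=='wrist':
        r=np.linalg.norm(q[:,:2],axis=1);th=np.arctan2(r,q[:,2])
        return q[:,:2]/r[:,None]*(th*f)[:,None]+[c['cx'],c['cy']]
    return q[:,:2]/q[:,2:]*f+[c['cx'],c['cy']]
def fit(rk,w):
    # rack xy -> world xy rigid
    def res(p):
        cs,sn=np.cos(p[2]),np.sin(p[2])
        return (rk@np.array([[cs,sn],[-sn,cs]])+p[:2]-w).ravel()
    s=least_squares(res,[.6,0,0.1]); return s.x,res(s.x).reshape(-1,2)
E
python3 - <<'E'
from h import *
cw=lambda x,y:(x/1.66+60,y/1.66)
cs=lambda x,y:(x/4+170,y/4+145)
cc=lambda x,y:(x/3.7+210,y/3.7+145)
W=[((-200,-30,94),cw(75,328)),((-46,-30,94),cw(322,275)),((46,-30,87.5),cw(499,272)),((-46,27,94),cw(303,175)),((-46,83,94),cw(290,72)),((-200,27,94),cw(50,235)),((-200,83,94),cw(35,147))]
S=[((-46,-30,94),cs(455,238)),((-200,-30,94),cs(272,318)),((-200,215,94),cs(82,183)),((-200,27,94),cs(232,290))]
C=[((-46,-30,94),cc(335,258)),((-46,215,94),cc(540,148)),((-200,-30,94),cc(220,195))]
for n,L in(('wrist',W),('side',S),('scene',C)):
    rk=np.array([l[0] for l in L])/1e3; w=onz(n,[l[1] for l in L],rk[:,2])
    p,r=fit(rk[:,:2],w[:,:2]);print(n,p.round(4),np.degrees(p[2]).round(2));print((r*1e3).round(1).tolist())
E
```

```text
wrist [0.6166 0.0583 0.1441] 8.26
[[-1.4, -0.1], [0.5, -5.6], [-3.8, 6.4], [1.4, -1.7], [-0.0, -1.3], [1.6, -0.0], [1.6, 2.2]]
side [0.606  0.0537 0.1296] 7.43
[[-1.5, 1.0], [1.7, -12.4], [-0.5, 9.1], [0.2, 2.3]]
scene [0.623  0.0576 0.1788] 10.24
[[15.1, -3.0], [-3.0, 0.6], [-12.1, 2.4]]
```

```bash
cat > ov.py <<'E'
from h import *
import json,sys
def rw(p,P):
    P=np.atleast_2d(P)/1e3;c,s=np.cos(p[2]),np.sin(p[2])
    return np.c_[P[:,0]*c-P[:,1]*s+p[0],P[:,0]*s+P[:,1]*c+p[1],P[:,2]]
L=[]
for a,b in((-30,3),(27,83),(107,163),(187,215)): L+=[[(-200,a,94),(-46,a,94),(-46,b,94),(-200,b,94),(-200,a,94)]]
L+=[[(-46,215,87.5),(-46,-30,87.5),(46,-30,87.5),(46,215,87.5)],[(-46,-30,87.5),(-46,-196,46),(46,-196,46),(46,-30,87.5)]]
def draw(p,n,img,crop,f,out,st=None,extra=[]):
    x0,y0,x1,y1=crop; im=cv2.resize(img[y0:y1,x0:x1],None,fx=f,fy=f,interpolation=cv2.INTER_CUBIC)
    for l in L+extra:
        q=(proj(n,rw(p,l),st)-[x0,y0]+.5)*f-.5
        cv2.polylines(im,[np.round(q).astype(np.int32)],False,(0,0,255),1,cv2.LINE_AA)
    cv2.imwrite(out,im)
E
python3 - <<'E'
from ov import *
p=[.6155,.0583,.1420]
draw(p,'wrist',cv2.imread('pics/wrist0.png'),(60,0,400,360),1.66,'pics/o_w.png')
draw(p,'side',cv2.imread('pics/side0.png'),(170,145,370,285),4,'pics/o_s.png')
draw(p,'scene',cv2.imread('pics/scene0.png'),(210,145,400,305),3.7,'pics/o_c.png')
E
```

```text
(no output)
```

View pics/o_w.png

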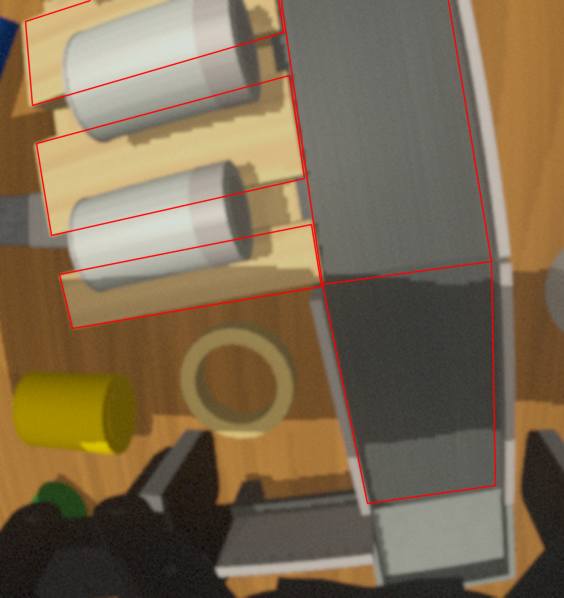

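View pics/o_s.png

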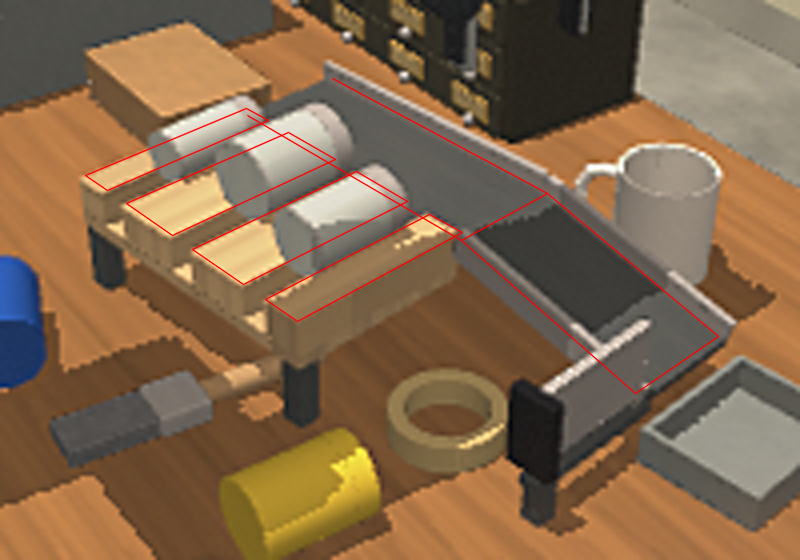

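View pics/o_c.png

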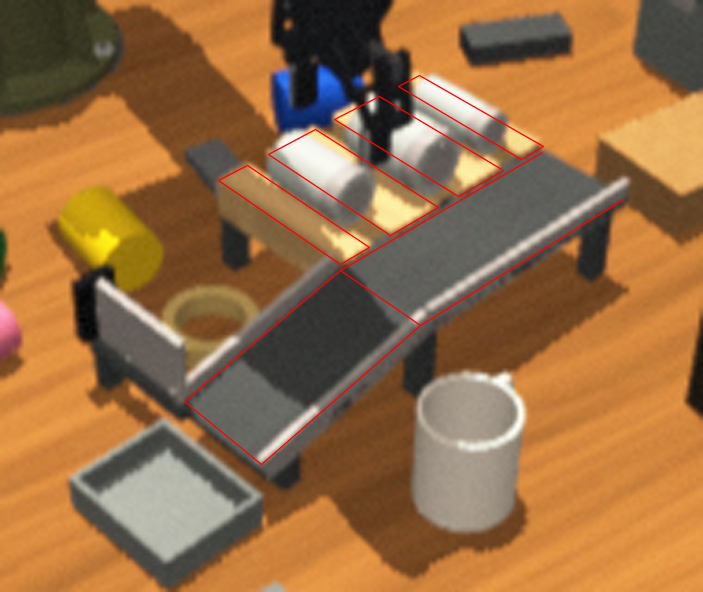

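```bash
python3 - <<'E'
from ov import *
p=[.6155,.0583,.1420]; c,s=np.cos(p[2]),np.sin(p[2])
Ri=np.array([[c,s],[-s,c]])
cs=lambda x,y:(x/4+170,y/4+145)
o,d=rays('side',[cs(297,243),cs(240,183),cs(165,160)])
for di,y,z in zip(d,(.015,.095,.175),(.116,.1215,.110)):
    orr=Ri@(o[:2]-p[:2]);dr=Ri@di[:2]
    t=(y-orr[1])/dr[1];print('end x',(orr[0]+t*dr[0])*1e3,'z',(o[2]+t*di[2])*1e3,z)
# tab
for px in((512,383),(560,400),(525,378),(512,455),(553,478)):
    z=.110 if px[1]<420 else .048
    w=onz('side',[cs(*px)],z)[0];print(px,(Ri@(w[:2]-p[:2])*1e3).round(1))
def cyl(x0,y,z,r):
    a=np.linspace(0,2*np.pi,30);return [[(x,y+r*np.cos(t),z+r*np.sin(t)) for t in a] for x in(x0,x0+82)]
E=cyl(-166,15,116,25)+cyl(-166,95,121.5,30)+cyl(-166,175,110,20)
E+=[[(-163,-218,110),(-163,-182,110),(-163,-182,48),(-163,-218,48),(-163,-218,110)]]
draw(p,'side',cv2.imread('pics/side0.png'),(170,145,370,285),4,'pics/o_s2.png',extra=E)
im=cv2.imread('pics/side0.png')[90:180,250:350];cv2.imwrite('pics/grip.png',cv2.resize(im,None,fx=6,fy=6,interpolation=cv2.INTER_CUBIC))
E
```

```text
end x -159.86345144709225 z 113.62135013809338 0.116
end x -145.19398301646535 z 118.53309232548969 0.1215
end x -153.55402810255936 z 105.1794379718064 0.11
(512, 383) [-157.9 -184.6]
(560, 400) [-148.4 -215.2]
(525, 378) [-148.6 -186.7]
(512, 455) [-153.1 -184.5]
(553, 478) [-149.8 -216.5]
```

View pics/o_s2.png

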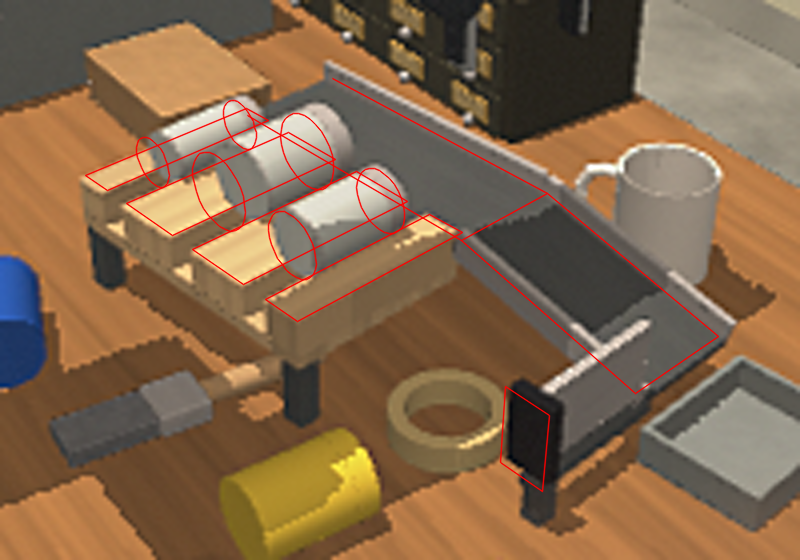

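View pics/grip.png

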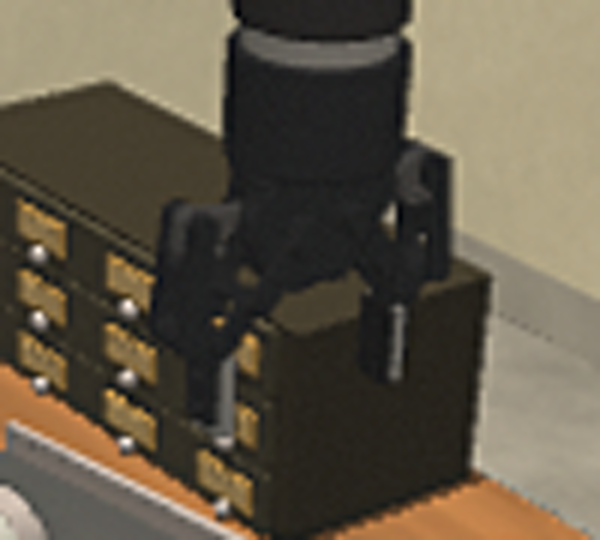

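```bash
python3 - <<'E'
from ov import *
p=[.6155,.0583,.1420]; c,s=np.cos(p[2]),np.sin(p[2])
Ri=np.array([[c,s],[-s,c]])
cs=lambda x,y:(x/4+170,y/4+145)
for px,z in(((235,490),.03),((262,545),.03),((365,455),.03),((345,432),.06)):
    w=onz('side',[cs(*px)],z)[0];print(px,(Ri@(w[:2]-p[:2])*1e3).round(1))
for px,z in(((303,287),0.025),((250,315),.025)):
    w=onz('side',[px],z)[0];print(px,(Ri@(w[:2]-p[:2])*1e3).round(1))
E
```

```text
(235, 490) [-289.8  -74.2]
(262, 545) [-307.7 -122.9]
(365, 455) [-208.  -106.2]
(345, 432) [-224.9 -106.1]
(303, 287) [-198.4 -245. ]
(250, 315) [-346.7 -221.1]
```

Candidates in the side view:
- Tins in the slots (grey-white, the real ones): thick at (232,191), middle at (255,200), thin at (220,180).
- Look-alikes, left alone: blue (170,225), yellow (245,270), green (248,315), pink (303,303).

The close crop confirms the choice: thick in the middle slot, middle tin in the near slot (+15), thin in the far slot (+175).

drive_tool --steps "1 -0.167 -0.146 0 0 0 -8.14;1 -0.167 -0.146 0 0 0 -8.14;1 -0.167 -0.146 0 0 0 -8.14;1 -0.167 -0.146 0 0 0 -8.14;1 -0.167 -0.146 0 0 0 -8.14;1 -0.167 -0.146 0 0 0 -8.14;1 -0.167 -0.146 0.15 0 0 -8.14;1 -0.167 -0.146 0.15 0 0 -8.14;1 -0.167 -0.146 0.15 0 0 -8.14;1 -0.167 -0.146 0.15 0 0 -8.14;1 -0.167 -0.146 0.15 0 0 -8.14"

```text
clock: 1.07
eef_pos: [0.4493, -0.1654, 0.0841]
tcp_rot: [0.655, 0.755, -0.002, -0.005]
wrist_force: [-1.8, 0.6, 0.7]
finger_gap: -0.0
```

```bash
cat >> ov.py <<'E'
p=np.array([.6155,.0583,.1420])
def tr(P):
    P=np.asarray(P);c,s=np.cos(p[2]),np.sin(p[2]);d=P[:2]-p[:2]
    return np.round(np.array([c*d[0]+s*d[1],-s*d[0]+c*d[1],P[2]])*1e3,1)
def rep():
    s=get_state();Rm=R.from_quat(s['tcp_rot']).as_matrix();c,sn=np.cos(p[2]),np.sin(p[2]);f=s['wrist_force']
    print('t',round(s['clock'],2),'tcp rack',tr(s['eef_pos']),'yaw err',round(np.degrees(np.arctan2(Rm[1,1],Rm[0,1])-p[2]),2),'F rack',np.round([c*f[0]+sn*f[1],-sn*f[0]+c*f[1],f[2]],1),'gap',round(s['finger_gap'],4),'q',s['joint_positions'].round(2))
def snap(n,crop,f,out,ov=False,extra=[]):
    im=cv2.cvtColor(grab_frame(n),cv2.COLOR_RGB2BGR);cv2.imwrite('pics/raw_'+out,im)
    if ov: draw(p,n,im,crop,f,'pics/'+out,extra=extra)
    else:
        x0,y0,x1,y1=crop;cv2.imwrite('pics/'+out,cv2.resize(im[y0:y1,x0:x1],None,fx=f,fy=f,interpolation=cv2.INTER_CUBIC))
E
python3 -c "
from ov import *
rep();snap('side',(170,145,370,285),4,'s1.png')"
```

```text
t 1.07 tcp rack [-196.2 -197.9   84.1] yaw err -0.01 F rack [-1.7  0.9  0.7] gap -0.0 q [-0.35  0.22 -0.55  0.81 -0.    1.08]
```

View pics/s1.png

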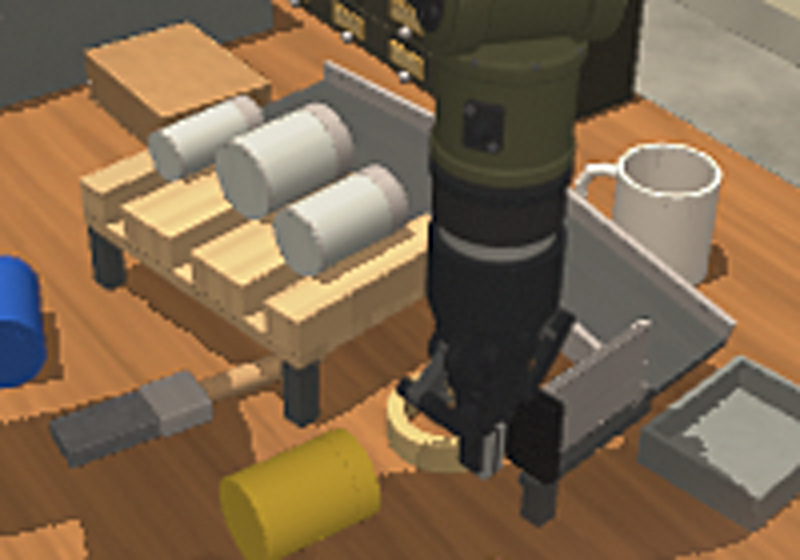

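drive_tool --steps "1 0 0.02 0 0 0 0;1 0 0.035 0 0 0 0;1 0 0.05 0 0 0 0;1 0 0.065 0 0 0 0;1 0 0.08 0 0 0 0;1 0 0.09 0 0 0 0;1 0 0.1 0 0 0 0;1 0 0.105 0 0 0 0;1 0 0.11 0 0 0 0;1 0 0.11 0 0 0 0"

```text
clock: 1.95
eef_pos: [0.5643, -0.1516, 0.09]
tcp_rot: [0.655, 0.756, 0.0, 0.001]
wrist_force: [-0.3, -1.2, -0.1]
finger_gap: -0.0002
```

```bash
python3 -c "
from ov import *
rep();snap('side',(230,175,370,285),5.5,'s2.png')"
```

```text
t 1.95 tcp rack [ -80.4 -200.6   90. ] yaw err 0.02 F rack [-0.5 -1.1 -0.1] gap -0.0002 q [-0.26  0.38 -0.31  0.88 -0.    1.17]
```

View pics/s2.png

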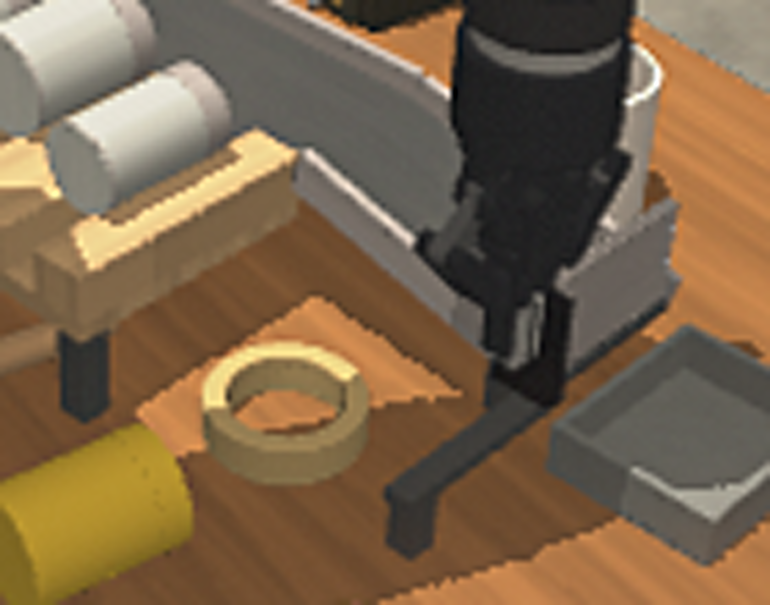

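drive_tool --steps "1 0 0.003 0 0 0 0;1 0 0.006 0 0 0 0;1 0 0.006 0 0 0 0"

```text
clock: 2.25
eef_pos: [0.5691, -0.1508, 0.0894]
tcp_rot: [0.655, 0.755, -0.0, 0.0]
wrist_force: [-1.0, -0.2, 0.7]
finger_gap: 0.0
```

```bash
python3 -c "
from ov import *
rep()"
```

```text
t 2.25 tcp rack [ -75.6 -200.4   89.4] yaw err -0.01 F rack [-1.1 -0.1  0.7] gap 0.0 q [-0.26  0.39 -0.29  0.89 -0.    1.17]
```

drive_tool --steps "1 0 0.003 0 0 0 0;1 0 0.006 0 0 0 0;1 0 0.006 0 0 0 0;1 0 0.006 0 0 0 0"

```text
clock: 2.58
eef_pos: [0.5699, -0.1506, 0.0887]
tcp_rot: [0.656, 0.755, -0.004, -0.003]
wrist_force: [-15.0, -3.4, 9.8]
finger_gap: -0.0
```

```bash
python3 -c "
from ov import *
rep();snap('scene',(210,145,400,305),3.7,'c3.png')"
```

```text
t 2.58 tcp rack [ -74.7 -200.3   88.7] yaw err -0.07 F rack [-15.4  -1.2   9.8] gap -0.0 q [-0.26  0.4  -0.28  0.9  -0.    1.17]
```

View pics/c3.png

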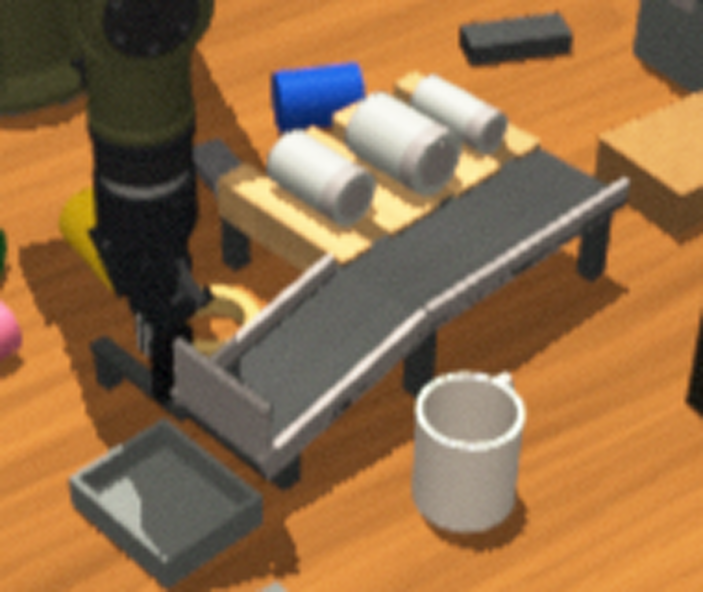

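drive_tool --steps "1 0 -0.035 0 0 0 0;1 0 -0.06 -0.03 0 0 0;1 0.01 -0.07 -0.07 0 0 0;1 0.04 -0.08 -0.1 0 0 0;1 0.08 -0.09 -0.11 0 0 0;1 0.12 -0.1 -0.11 0 0 0;1 0.16 -0.105 -0.11 0 0 0;1 0.2 -0.11 -0.11 0 0 0;1 0.24 -0.11 -0.11 0 0 0;1 0.28 -0.11 -0.11 0 0 0;1 0.295 -0.11 -0.09 0 0 0;1 0.295 -0.11 -0.06 0 0 0"

```text
clock: 3.63
eef_pos: [0.4268, 0.1312, 0.1517]
tcp_rot: [0.653, 0.757, 0.004, 0.002]
wrist_force: [1.0, -0.2, -0.6]
finger_gap: 0.0006
```

drive_tool --steps "1 0 0 0.027 0 0 0;1 0 0 0.027 0 0 0;1 0 0 0.027 0 0 0"

```text
clock: 3.88
eef_pos: [0.4231, 0.1266, 0.1217]
tcp_rot: [0.655, 0.756, -0.001, -0.001]
wrist_force: [-0.6, -0.3, 0.5]
finger_gap: 0.0002
```

```bash
python3 -c "
from ov import *
rep();snap('side',(170,135,350,265),4.3,'s4.png',True)"
```

```text
t 3.88 tcp rack [-180.8   94.9  121.7] yaw err 0.02 F rack [-0.6 -0.3  0.5] gap 0.0002 q [ 0.29  0.11 -0.59  0.88  0.    1.72]
```

View pics/s4.png

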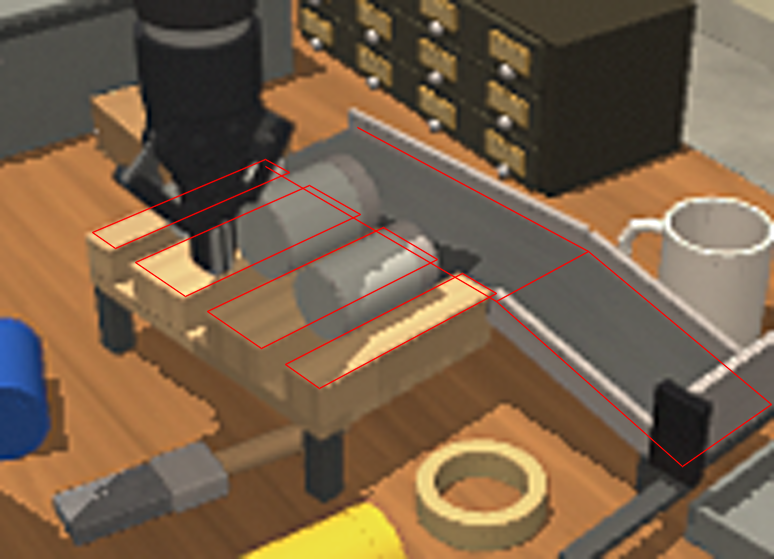

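drive_tool --steps "1 0 0.015 -0.005 0 0 0;1 0 0.027 -0.005 0 0 0;1 0 0.038 -0.005 0 0 0;1 0 0.048 -0.005 0 0 0;1 0 0.058 -0.005 0 0 0;1 0 0.068 -0.005 0 0 0;1 0 0.078 -0.005 0 0 0;1 0 0.088 -0.005 0 0 0;1 0 0.098 -0.005 0 0 0;1 0 0.106 -0.005 0 0 0;1 0 0.112 -0.005 0 0 0;1 0 0.115 -0.005 0 0 0"

```text
clock: 4.93
eef_pos: [0.5388, 0.1432, 0.1271]
tcp_rot: [0.655, 0.755, 0.0, -0.0]
wrist_force: [-0.5, -0.1, -0.5]
finger_gap: -0.0003
```

```bash
python3 -c "
from ov import *
rep();snap('side',(170,135,350,265),4.3,'s5.png',True);snap('scene',(260,145,400,265),5,'c5.png',True)"
```

```text
t 4.93 tcp rack [-63.9  94.9 127.1] yaw err 0.0 F rack [-0.5 -0.  -0.5] gap -0.0003 q [ 0.26  0.3  -0.32  0.94  0.    1.69]
```

View pics/s5.png

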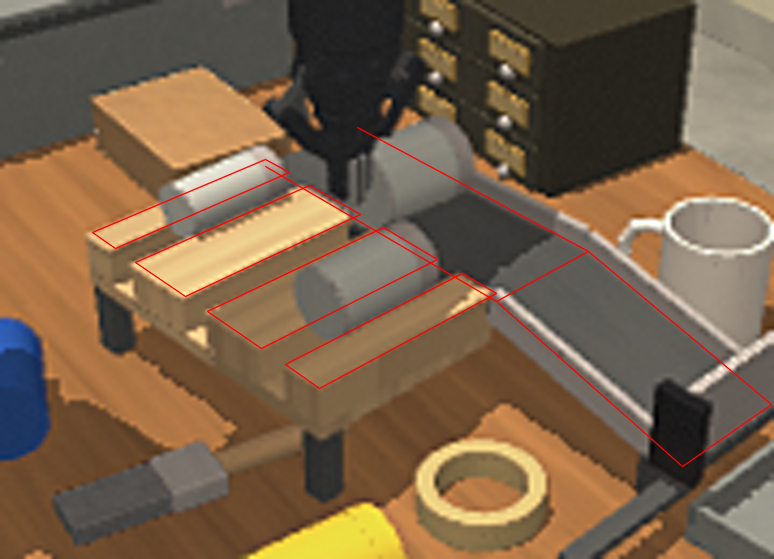

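View pics/c5.png

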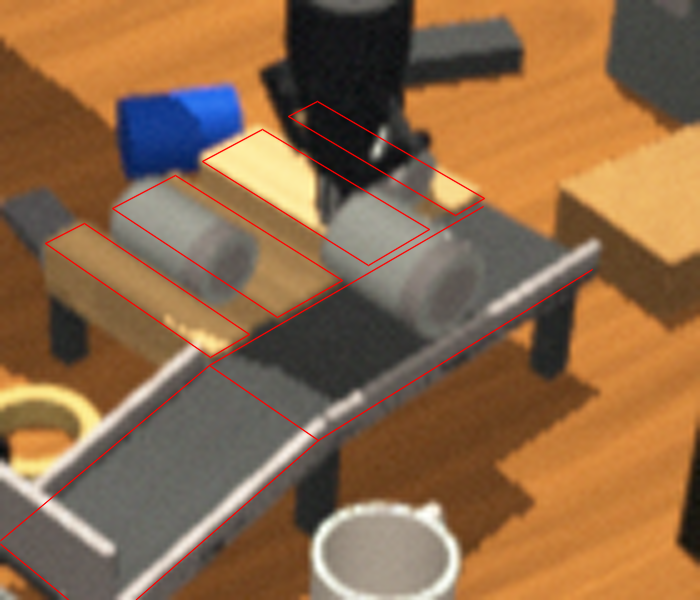

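drive_tool --steps "1 0 0.004 0 0 0 0;1 0 0.008 0 0 0 0;1 0 0.011 0 0 0 0;1 0 0.012 0 0 0 0;1 0 0.012 0 0 0 0"

```text
clock: 5.45
eef_pos: [0.5502, 0.1448, 0.1274]
tcp_rot: [0.655, 0.756, 0.0, 0.0]
wrist_force: [0.3, 0.4, -0.7]
finger_gap: -0.0
```

```bash
python3 -c "
from ov import *
rep();snap('side',(220,135,350,225),6,'s6.png');snap('scene',(260,145,400,265),5,'c6.png',True)"
```

```text
t 5.45 tcp rack [-52.4  94.9 127.4] yaw err 0.01 F rack [ 0.3  0.4 -0.7] gap -0.0 q [ 0.26  0.32 -0.3   0.95 -0.    1.69]
```

View pics/s6.png

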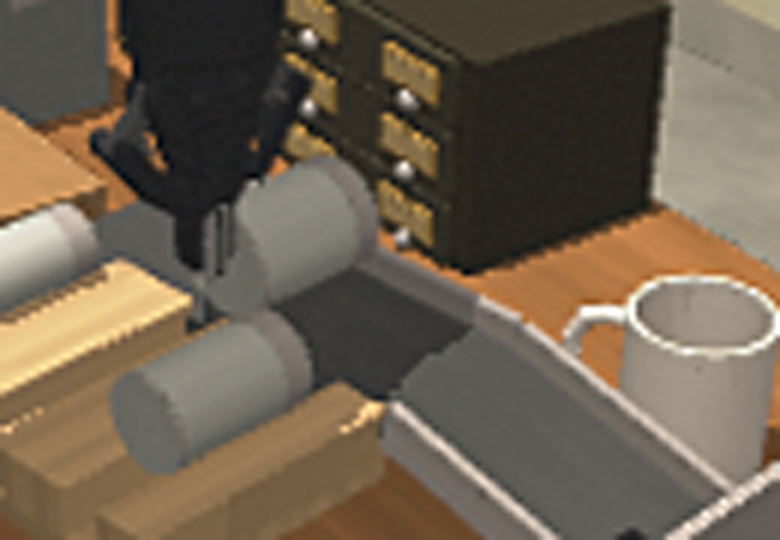

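View pics/c6.png

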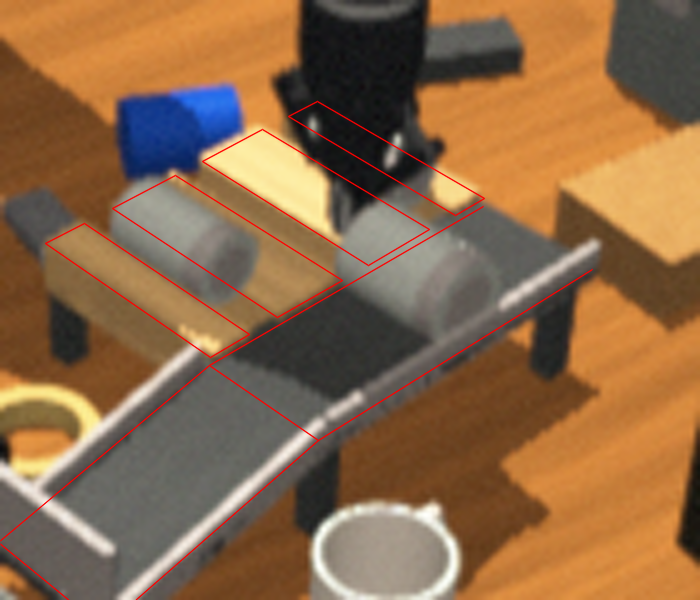

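```bash
cat >> ov.py <<'E'
def cyl(x0,y,z,r):
    a=np.linspace(0,2*np.pi,40);return [[(x,y+r*np.cos(t),z+r*np.sin(t)) for t in a] for x in(x0,x0+82)]
E
python3 -c "
from ov import *
draw(p,'scene',cv2.imread('pics/raw_c6.png'),(300,160,380,230),9,'pics/a.png',extra=cyl(-42,95,117.5,30))
draw(p,'side',cv2.imread('pics/raw_s6.png'),(240,140,320,200),9,'pics/b.png',extra=cyl(-42,95,117.5,30))
"
```

```text
(no output)
```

View pics/a.png

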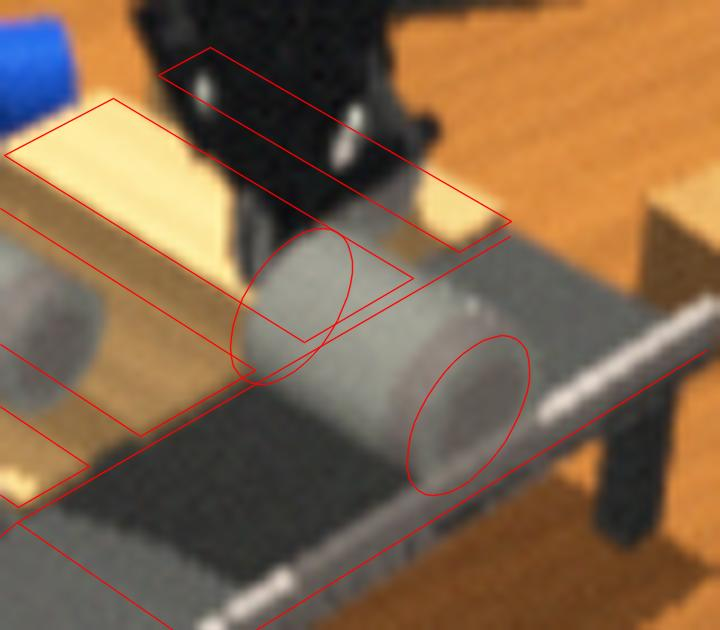

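View pics/b.png

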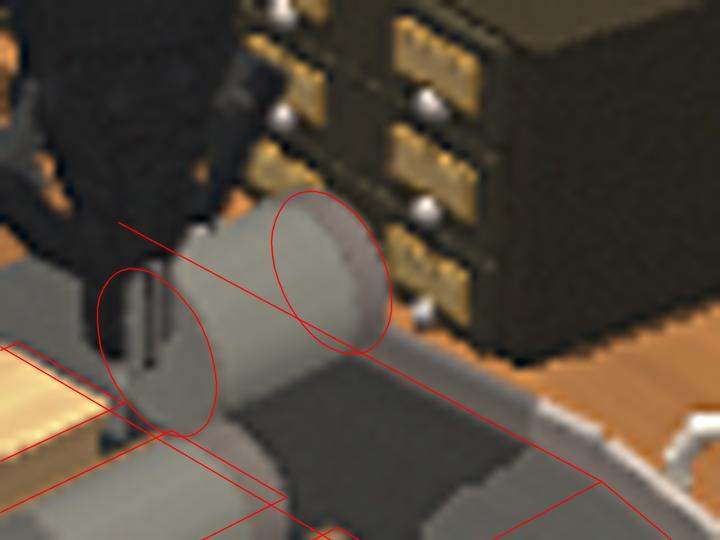

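drive_tool --steps "1 0 0.002 0 0 0 0;1 0 0.003 0 0 0 0;1 0 0.003 0 0 0 0"

```text
clock: 5.8
eef_pos: [0.5509, 0.1448, 0.127]
tcp_rot: [0.655, 0.756, -0.001, -0.001]
wrist_force: [-7.3, -1.0, 4.4]
finger_gap: -0.0002
```

drive_tool --steps "0 0 -0.01 0 0 0 0;0 0 -0.03 0 0 0 0;0 0 -0.03 -0.03 0 0 0;0 0.01 -0.03 -0.06 0 0 0;0 0.04 -0.01 -0.07 0 0 0;0 0.07 0.02 -0.07 0 0 0;0 0.08 0.05 -0.07 0 0 0;0 0.08 0.05 -0.07 0 0 0;0 0.08 0.05 -0.07 0 0 0"

```text
clock: 6.55
eef_pos: [0.5916, 0.2322, 0.1965]
tcp_rot: [0.655, 0.756, -0.0, 0.0]
wrist_force: [-0.1, 0.2, -1.2]
finger_gap: 0.0429
```

```bash
python3 -c "
from ov import *
rep();snap('side',(220,135,350,225),6,'s7.png');snap('scene',(300,160,380,230),9,'c7.png',True,cyl(-40,95,117.5,30))"
```

```text
t 6.55 tcp rack [  1.  175.6 196.5] yaw err 0.06 F rack [-0.   0.2 -1.2] gap 0.0429 q [ 0.37  0.4  -0.02  1.15 -0.    1.8 ]
```

View pics/s7.png

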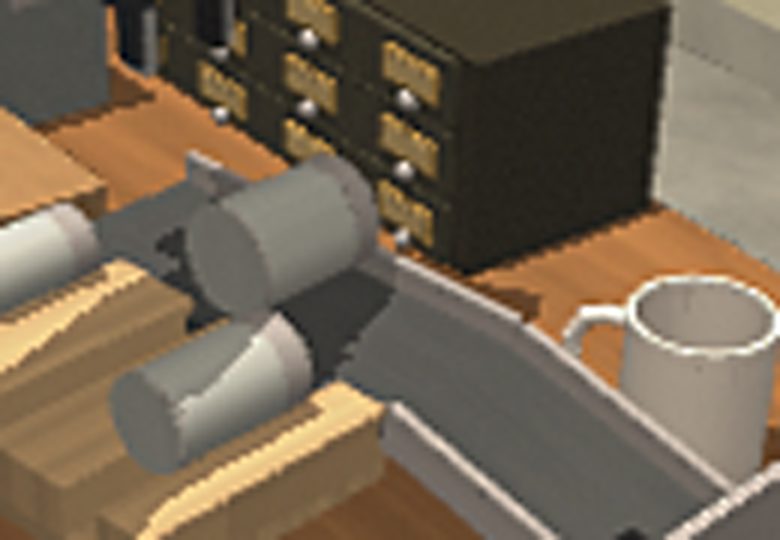

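View pics/c7.png

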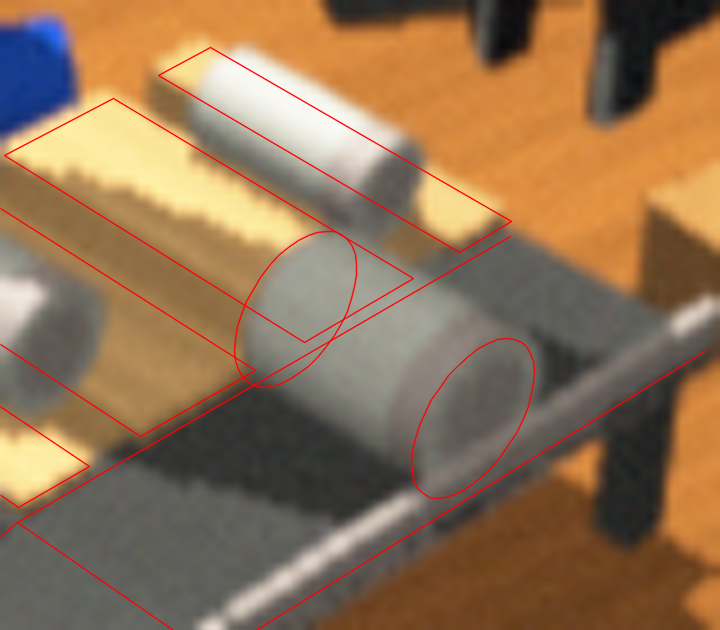

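```bash
python3 -c "
from ov import *
rail=[[(46,215,103.5),(46,-30,103.5),(46,-196,62)],[(-46,-30,103.5),(-46,-196,62)]]
draw(p,'scene',cv2.imread('pics/raw_c7.png'),(300,160,380,230),9,'pics/a.png',extra=cyl(-36,95,117.5,30)+rail)
draw(p,'side',cv2.imread('pics/raw_s7.png'),(240,140,320,200),9,'pics/b.png',extra=cyl(-36,95,117.5,30)+rail)
"
```

```text
(no output)
```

View pics/a.png

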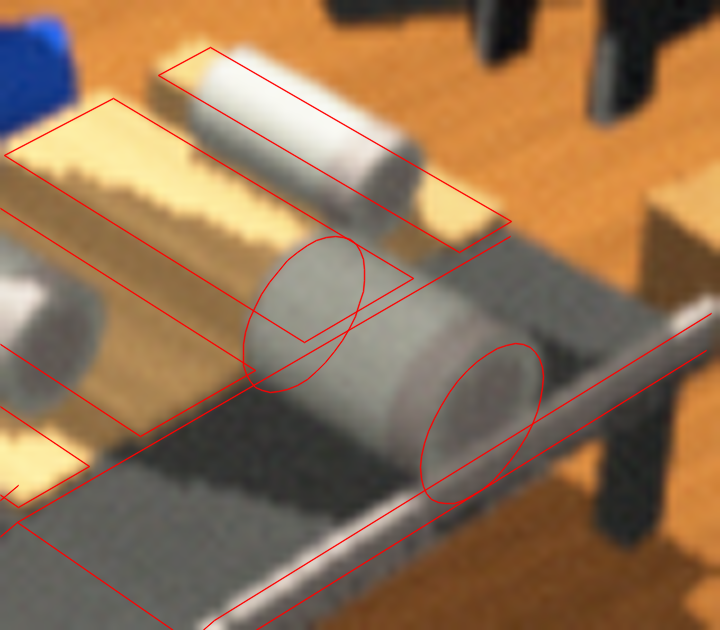

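View pics/b.png

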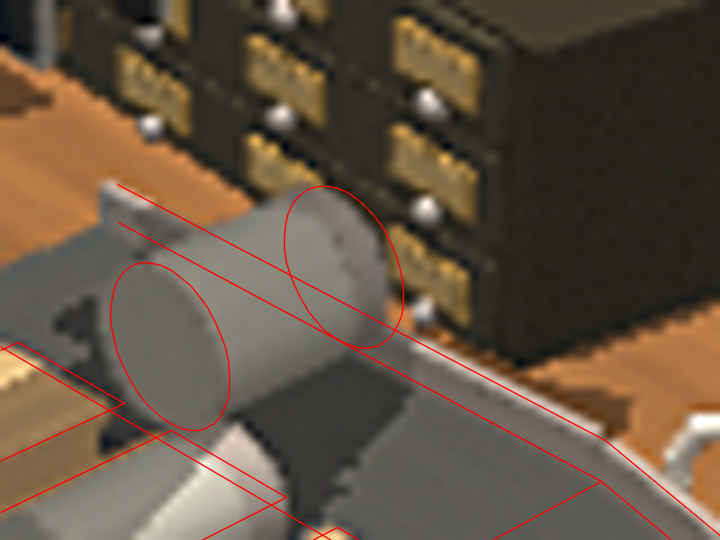

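drive_tool --steps "0 0 0 0.04 0 0 0;0 0 0 0.075 0 0 0;0 -0.005 0 0.084 0 0 0;0 -0.015 0 0.084 0 0 0;0 -0.023 0 0.084 0 0 0;0 -0.03 0 0.084 0 0 0;0 -0.036 0 0.084 0 0 0;0 -0.042 0 0.084 0 0 0;0 -0.048 0 0.084 0 0 0;0 -0.054 0 0.084 0 0 0;0 -0.06 0 0.084 0 0 0"

```text
clock: 7.57
eef_pos: [0.5997, 0.1715, 0.1137]
tcp_rot: [0.655, 0.756, 0.0, 0.0]
wrist_force: [0.6, -0.2, 0.2]
finger_gap: 0.0429
```

```bash
python3 -c "
from ov import *
rep();snap('scene',(260,145,400,265),5,'c8.png')"
```

```text
t 7.57 tcp rack [  0.4 114.3 113.7] yaw err 0.0 F rack [ 0.6 -0.3  0.2] gap 0.0429 q [ 0.28  0.43 -0.17  0.97 -0.    1.71]
```

View pics/c8.png

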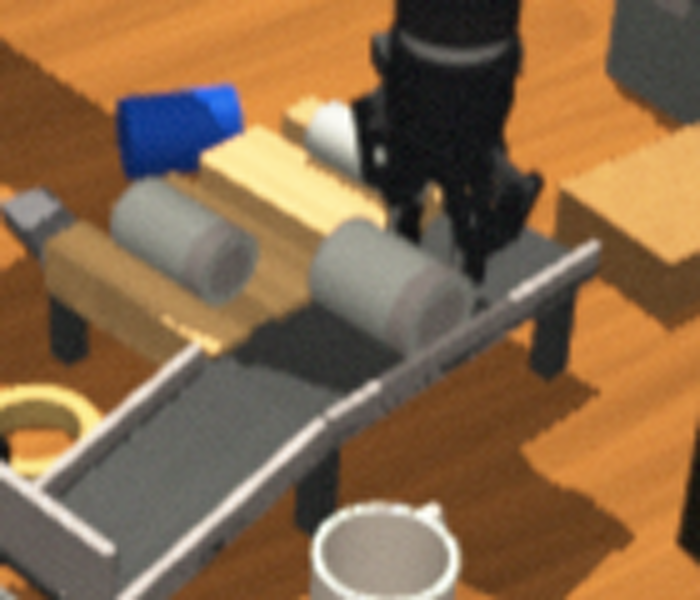

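drive_tool --steps "0 -0.006 0 0 0 0 0;0 -0.013 0 0 0 0 0;0 -0.02 0 0 0 0 0;0 -0.027 0 0 0 0 0;0 -0.034 0 0 0 0 0;0 -0.041 0 0 0 0 0;0 -0.048 0 0 0 0 0;0 -0.055 0 0 0 0 0;0 -0.061 0 0 0 0 0;0 -0.067 0 0 0 0 0;0 -0.072 0 0 0 0 0"

```text
clock: 8.53
eef_pos: [0.6098, 0.1, 0.1133]
tcp_rot: [0.655, 0.755, -0.0, 0.0]
wrist_force: [-0.7, -0.6, -0.7]
finger_gap: 0.043
```

```bash
python3 -c "
from ov import *
rep();snap('scene',(240,145,380,265),5,'c9.png')"
```

```text
t 8.53 tcp rack [  0.2  42.1 113.3] yaw err -0.01 F rack [-0.7 -0.5 -0.7] gap 0.043 q [ 0.16  0.42 -0.19  0.96 -0.    1.59]
```

View pics/c9.png

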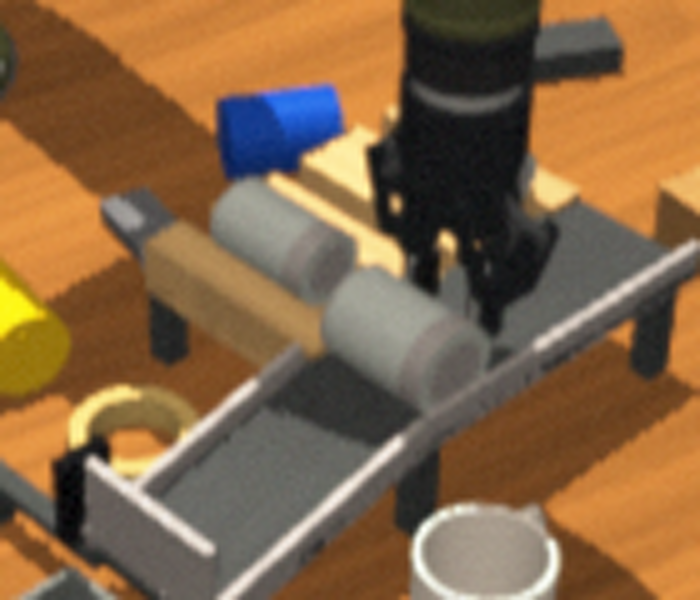

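drive_tool --steps "0 -0.005 0 0 0 0 0;0 -0.01 0 0 0 0 0;0 -0.015 0 0 0 0 0;0 -0.02 0 0 0 0 0;0 -0.025 0 0 0 0 0;0 -0.029 0 0 0 0 0;0 -0.033 0 0 0 0 0;0 -0.036 0 0 0 0 0;0 -0.038 0 0 0 0 0;0 -0.038 0 0 0 0 0"

```text
clock: 9.42
eef_pos: [0.6151, 0.0627, 0.1133]
tcp_rot: [0.655, 0.755, -0.0, 0.0]
wrist_force: [0.7, -0.5, 0.7]
finger_gap: 0.0423
```

```bash
python3 -c "
from ov import *
rep();snap('scene',(240,145,380,265),5,'c10.png')"
```

```text
t 9.42 tcp rack [  0.2   4.4 113.3] yaw err -0.02 F rack [ 0.6 -0.6  0.7] gap 0.0423 q [ 0.1   0.42 -0.19  0.96 -0.    1.53]
```

View pics/c10.png

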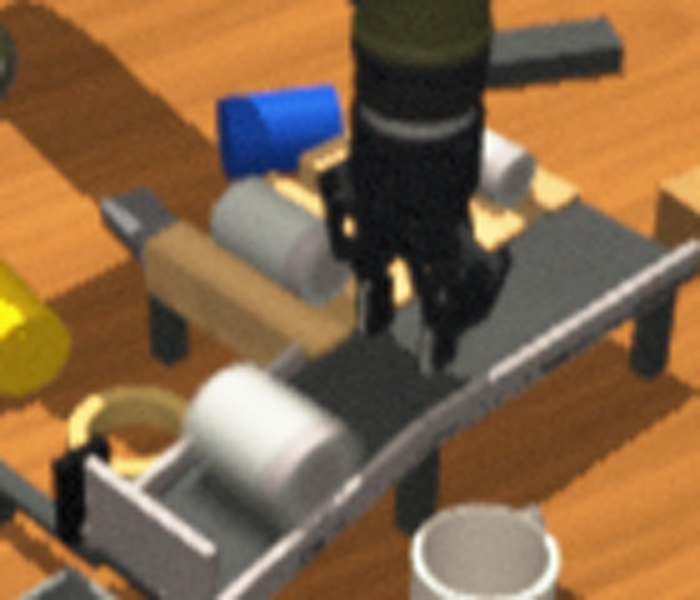

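drive_tool --steps "0.5 0 0 -0.035 0 0 0;1 0 0 -0.075 0 0 0;1 0.005 -0.03 -0.085 0 0 0;1 0.01 -0.07 -0.085 0 0 0;1 0.0105 -0.11 -0.085 0 0 0;1 0.0105 -0.15 -0.085 0 0 0;1 0.0105 -0.185 -0.085 0 0 0;1 0.0105 -0.195 -0.06 0 0 0;1 0.0105 -0.195 -0.03 0 0 0;1 0.0105 -0.195 -0.008 0 0 0;1 0.0105 -0.195 -0.008 0 0 0"

```text
clock: 10.38
eef_pos: [0.4172, 0.0457, 0.1181]
tcp_rot: [0.655, 0.756, -0.002, -0.002]
wrist_force: [-0.7, -0.1, 0.1]
finger_gap: 0.0
```

```bash
python3 -c "
from ov import *
rep();snap('side',(170,135,350,265),4.3,'s11.png');snap('scene',(240,145,380,265),5,'c11.png')"
```

```text
t 10.38 tcp rack [-198.1   15.6  118.1] yaw err 0.02 F rack [-0.7  0.   0.1] gap 0.0 q [ 0.11  0.07 -0.64  0.87  0.    1.54]
```

View pics/s11.png

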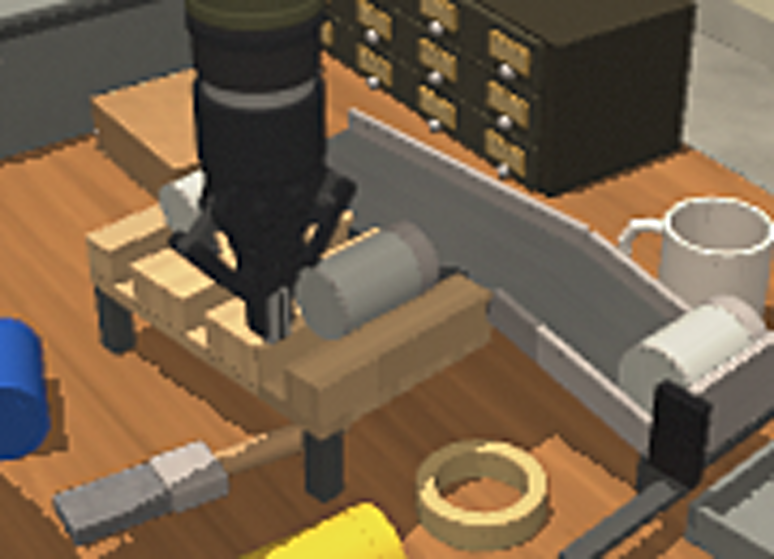

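View pics/c11.png

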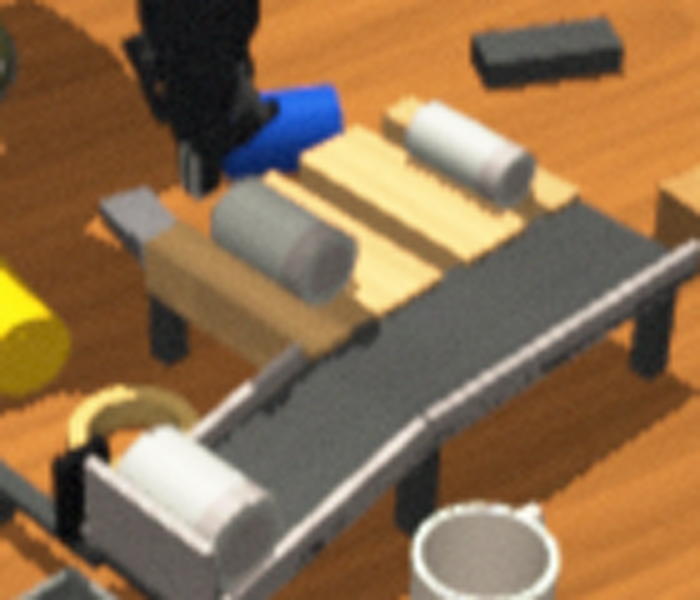

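drive_tool --steps "1 0 0.018 0 0 0 0;1 0 0.03 0 0 0 0;1 0 0.041 0 0 0 0;1 0 0.052 0 0 0 0;1 0 0.063 0 0 0 0;1 0 0.074 0 0 0 0;1 0 0.085 0 0 0 0;1 0 0.096 0 0 0 0;1 0 0.107 0 0 0 0;1 0 0.118 0 0 0 0;1 0 0.127 0 0 0 0;1 0 0.131 0 0 0 0"

```text
clock: 11.48
eef_pos: [0.5518, 0.0647, 0.1212]
tcp_rot: [0.655, 0.756, 0.0, 0.0]
wrist_force: [-0.9, -0.6, 0.6]
finger_gap: 0.0002
```

```bash
python3 -c "
from ov import *
rep()"
```

```text
t 11.48 tcp rack [-62.1  15.3 121.2] yaw err 0.0 F rack [-1.  -0.5  0.6] gap 0.0002 q [ 0.12  0.31 -0.34  0.93 -0.    1.55]
```

drive_tool --steps "1 0 0.003 0 0 0 0;1 0 0.005 0 0 0 0;1 0 0.0065 0 0 0 0;1 0 0.0065 0 0 0 0;1 0 0.0065 0 0 0 0"

```text
clock: 11.9
eef_pos: [0.5566, 0.0654, 0.1214]
tcp_rot: [0.655, 0.756, 0.0, 0.0]
wrist_force: [0.4, -0.2, 0.2]
finger_gap: -0.0
```

```bash
python3 -c "
from ov import *
rep();snap('side',(220,135,350,225),6,'s12.png')"
```

```text
t 11.9 tcp rack [-57.3  15.3 121.4] yaw err 0.0 F rack [ 0.4 -0.3  0.2] gap -0.0 q [ 0.12  0.31 -0.33  0.93 -0.    1.55]
```

View pics/s12.png

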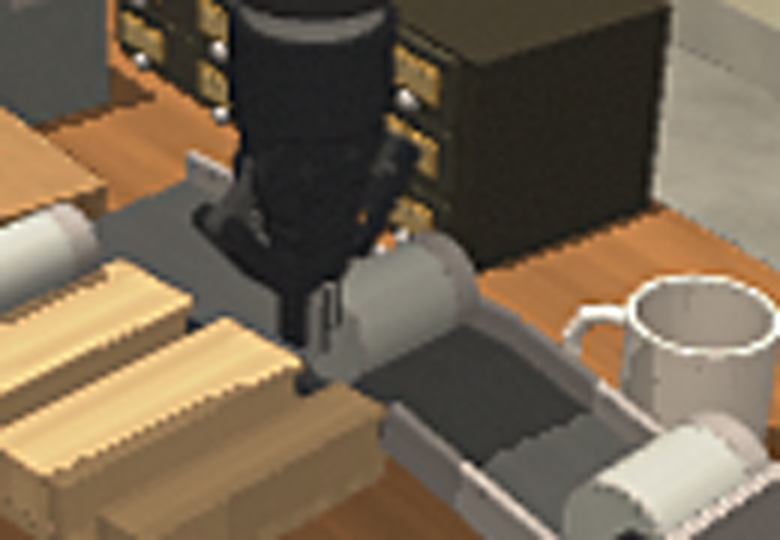

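drive_tool --steps "1 0 0.0015 0 0 0 0;1 0 0.002 0 0 0 0;1 0 0.002 0 0 0 0;1 0 -0.01 0 0 0 0;0.5 0 -0.03 0 0 0 0;0 0 -0.03 -0.03 0 0 0;0 0.01 -0.03 -0.06 0 0 0;0 0.04 -0.01 -0.07 0 0 0;0 0.06 0.02 -0.07 0 0 0;0 0.065 0.055 -0.07 0 0 0;0 0.065 0.056 -0.07 0 0 0"

```text
clock: 12.87
eef_pos: [0.608, 0.1403, 0.191]
tcp_rot: [0.654, 0.756, 0.002, 0.001]
wrist_force: [-0.3, -0.4, 0.7]
finger_gap: 0.0428
```

```bash
python3 -c "
from ov import *
rep();snap('side',(220,135,350,225),6,'s13.png',True,cyl(-42,15,112.5,25))"
```

```text
t 12.87 tcp rack [  4.2  82.2 191. ] yaw err 0.12 F rack [-0.4 -0.3  0.7] gap 0.0428 q [ 0.23  0.38 -0.07  1.12  0.    1.65]
```

View pics/s13.png

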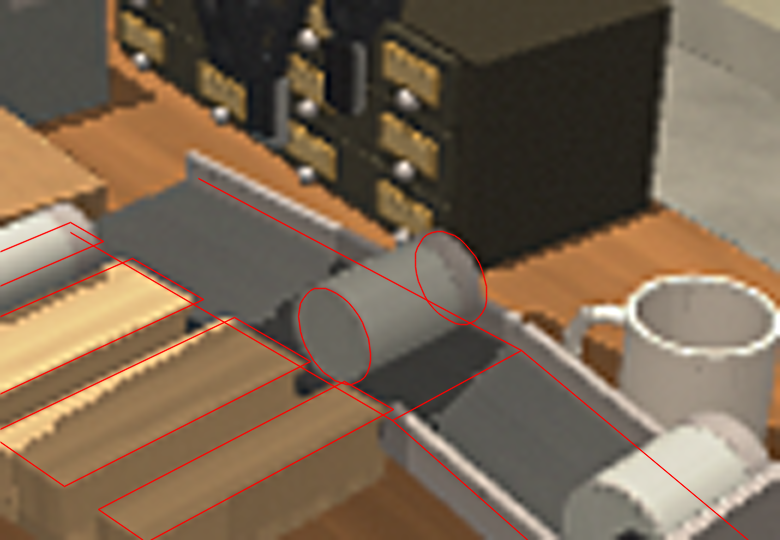

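drive_tool --steps "0 0 0 0.04 0 0 0;0 -0.003 0 0.075 0 0 0;0 -0.012 0 0.082 0 0 0;0 -0.02 0 0.082 0 0 0;0 -0.027 0 0.082 0 0 0;0 -0.033 0 0.082 0 0 0;0 -0.038 0 0.082 0 0 0;0 -0.043 0 0.082 0 0 0;0 -0.048 0 0.082 0 0 0;0 -0.053 0 0.082 0 0 0;0 -0.058 0 0.082 0 0 0;0 -0.063 0 0.082 0 0 0"

```text
clock: 13.92
eef_pos: [0.6119, 0.0749, 0.1095]
tcp_rot: [0.655, 0.756, 0.0, 0.0]
wrist_force: [0.0, -0.0, -0.1]
finger_gap: 0.0428
```

```bash
python3 -c "
from ov import *
rep();snap('scene',(240,145,380,265),5,'c14.png')"
```

```text
t 13.92 tcp rack [ -1.2  16.9 109.5] yaw err 0.01 F rack [ 0.  -0.  -0.1] gap 0.0428 q [ 0.12  0.42 -0.2   0.95 -0.    1.55]
```

View pics/c14.png

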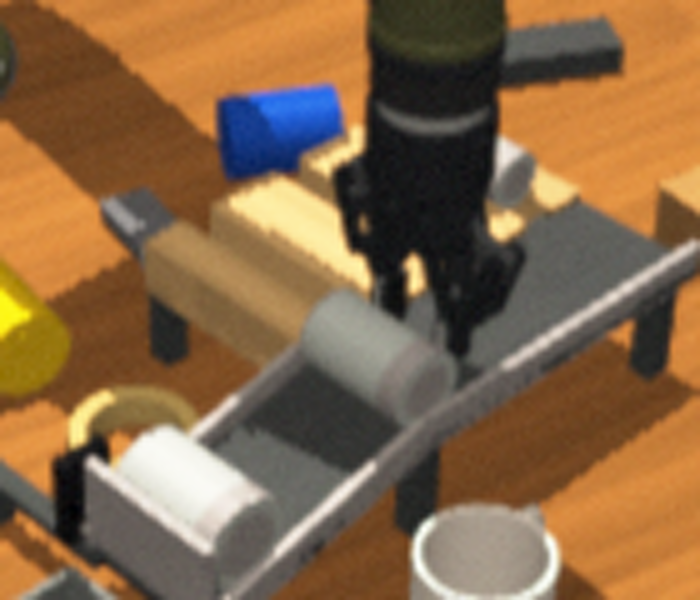

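drive_tool --steps "0 -0.004 0 0 0 0 0;0 -0.008 0 0 0 0 0;0 -0.012 0 0 0 0 0;0 -0.015 0 0 0 0 0;0 -0.018 0 0 0 0 0;0 -0.021 0 0 0 0 0;0 -0.021 0 0 0 0 0"

```text
clock: 14.55
eef_pos: [0.6148, 0.0539, 0.1093]
tcp_rot: [0.655, 0.755, -0.0, 0.0]
wrist_force: [0.3, -0.5, -0.6]
finger_gap: 0.0428
```

```bash
python3 -c "
from ov import *
rep();snap('scene',(240,145,380,265),5,'c15.png')"
```

```text
t 14.55 tcp rack [ -1.3  -4.2 109.3] yaw err -0.03 F rack [ 0.2 -0.5 -0.6] gap 0.0428 q [ 0.09  0.42 -0.2   0.95 -0.    1.52]
```

View pics/c15.png

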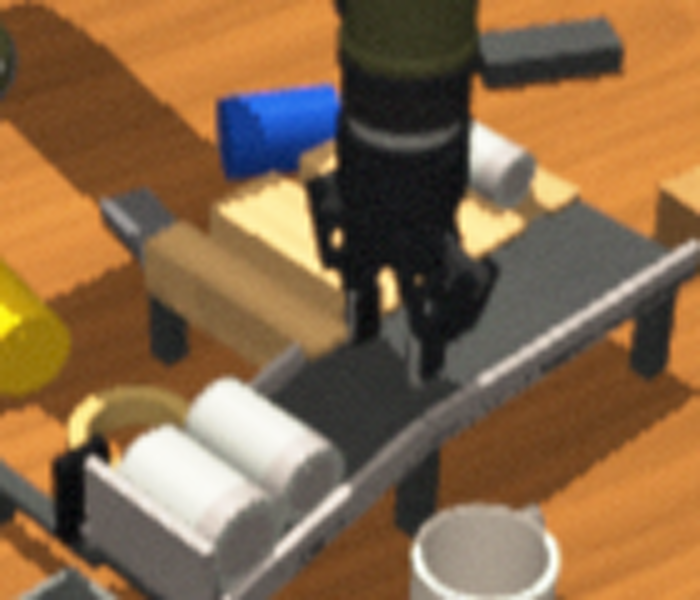

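drive_tool --steps "0.5 0 0 -0.035 0 0 0;1 0 0 -0.075 0 0 0;1 0.02 -0.02 -0.085 0 0 0;1 0.048 -0.05 -0.085 0 0 0;1 0.076 -0.08 -0.085 0 0 0;1 0.104 -0.11 -0.085 0 0 0;1 0.132 -0.14 -0.085 0 0 0;1 0.16 -0.17 -0.085 0 0 0;1 0.179 -0.19 -0.085 0 0 0;1 0.179 -0.19 -0.045 0 0 0;1 0.179 -0.19 -0.005 0 0 0;1 0.179 -0.19 -0.005 0 0 0"

```text
clock: 15.6
eef_pos: [0.3965, 0.2032, 0.109]
tcp_rot: [0.654, 0.756, -0.004, -0.002]
wrist_force: [-1.0, -0.6, -0.3]
finger_gap: 0.0002
```

```bash
python3 -c "
from ov import *
rep();snap('side',(170,135,350,265),4.3,'s16.png')"
```

```text
t 15.6 tcp rack [-196.3  174.5  109. ] yaw err 0.11 F rack [-1.1 -0.4 -0.3] gap 0.0002 q [ 0.47  0.13 -0.59  0.85  0.    1.9 ]
```

View pics/s16.png

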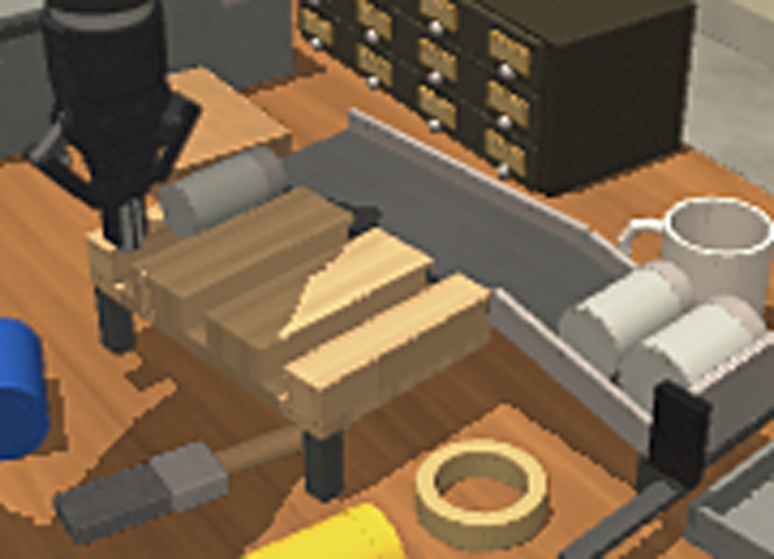

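drive_tool --steps "1 0 0.016 0 0 0 0;1 0 0.028 0 0 0 0;1 0 0.039 0 0 0 0;1 0 0.05 0 0 0 0;1 0 0.061 0 0 0 0;1 0 0.072 0 0 0 0;1 0 0.083 0 0 0 0;1 0 0.094 0 0 0 0;1 0 0.105 0 0 0 0;1 0 0.116 0 0 0 0;1 0 0.124 0 0 0 0;1 0 0.128 0 0 0 0"

```text
clock: 16.65
eef_pos: [0.5295, 0.2231, 0.1141]
tcp_rot: [0.655, 0.755, 0.0, 0.0]
wrist_force: [-1.2, 1.0, -0.2]
finger_gap: 0.0
```

```bash
python3 -c "
from ov import *
rep()"
```

```text
t 16.65 tcp rack [-61.9 175.3 114.1] yaw err -0.02 F rack [-1.   1.2 -0.2] gap 0.0 q [ 0.4   0.35 -0.3   0.93 -0.    1.83]
```

drive_tool --steps "1 0 0.003 0 0 0 0;1 0 0.005 0 0 0 0;1 0 0.0075 0 0 0 0;1 0 0.0085 0 0 0 0;1 0 0.0085 0 0 0 0"

```text
clock: 17.07
eef_pos: [0.5365, 0.2242, 0.1144]
tcp_rot: [0.655, 0.756, 0.0, 0.0]
wrist_force: [0.4, 0.4, 0.8]
finger_gap: 0.0004
```

```bash
python3 -c "
from ov import *
rep();snap('side',(220,135,350,225),6,'s17.png')"
```

```text
t 17.07 tcp rack [-54.7 175.4 114.4] yaw err 0.01 F rack [0.5 0.3 0.8] gap 0.0004 q [ 0.4   0.36 -0.28  0.93 -0.    1.82]
```

View pics/s17.png

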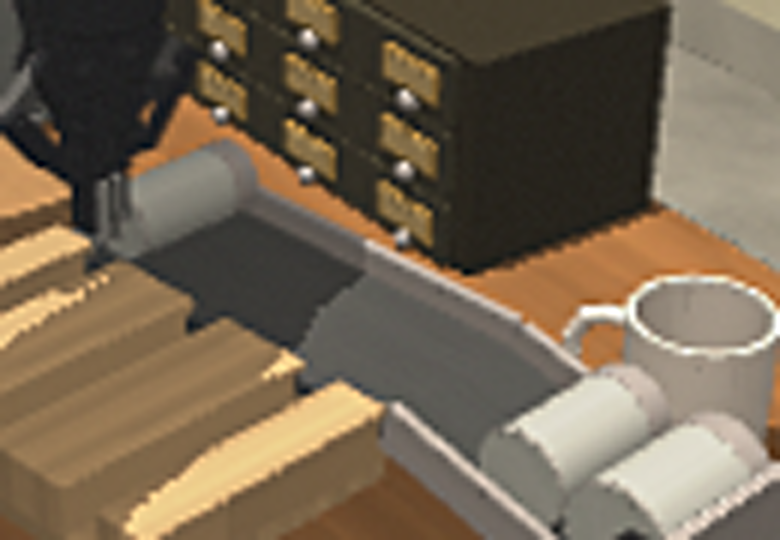

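drive_tool --steps "1 0 -0.01 0 0 0 0;0.5 0 -0.03 0 0 0 0;0 0 -0.03 -0.03 0 0 0;0 0.01 -0.03 -0.06 0 0 0;0 0.04 -0.01 -0.07 0 0 0;0 0.06 0.02 -0.07 0 0 0;0 0.063 0.054 -0.07 0 0 0;0 0.063 0.054 -0.07 0 0 0;0 0.063 0.054 -0.07 0 0 0"

```text
clock: 17.87
eef_pos: [0.5811, 0.2944, 0.1834]
tcp_rot: [0.655, 0.756, -0.0, -0.0]
wrist_force: [-1.1, 0.5, -0.5]
finger_gap: 0.0425
```

```bash
python3 -c "
from ov import *
rep();snap('side',(200,135,330,225),6,'s18.png',True,cyl(-41,175,107.5,20))"
```

```text
t 17.87 tcp rack [ -0.7 238.6 183.4] yaw err 0.01 F rack [-1.   0.6 -0.5] gap 0.0425 q [ 0.47  0.44  0.    1.14 -0.    1.9 ]
```

View pics/s18.png

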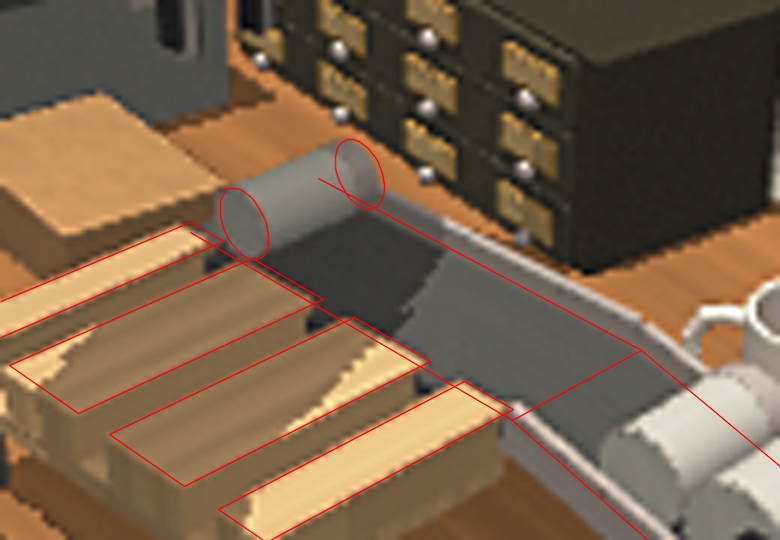

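drive_tool --steps "0 0 0 0.04 0 0 0;0 -0.003 0 0.07 0 0 0;0 -0.012 0 0.078 0 0 0;0 -0.021 0 0.078 0 0 0;0 -0.028 0 0.078 0 0 0;0 -0.034 0 0.078 0 0 0;0 -0.04 0 0.078 0 0 0;0 -0.046 0 0.078 0 0 0;0 -0.052 0 0.078 0 0 0;0 -0.058 0 0.078 0 0 0;0 -0.064 0 0.078 0 0 0;0 -0.07 0 0.078 0 0 0"

```text
clock: 18.92
eef_pos: [0.591, 0.2243, 0.1064]
tcp_rot: [0.655, 0.756, 0.0, 0.0]
wrist_force: [-0.2, 0.5, 0.2]
finger_gap: 0.0424
```

```bash
python3 -c "
from ov import *
rep();snap('scene',(260,125,400,245),5,'c19.png')"
```

```text
t 18.92 tcp rack [ -0.8 167.8 106.4] yaw err 0.01 F rack [-0.2  0.6  0.2] gap 0.0424 q [ 0.36  0.45 -0.16  0.96 -0.    1.79]
```

View pics/c19.png

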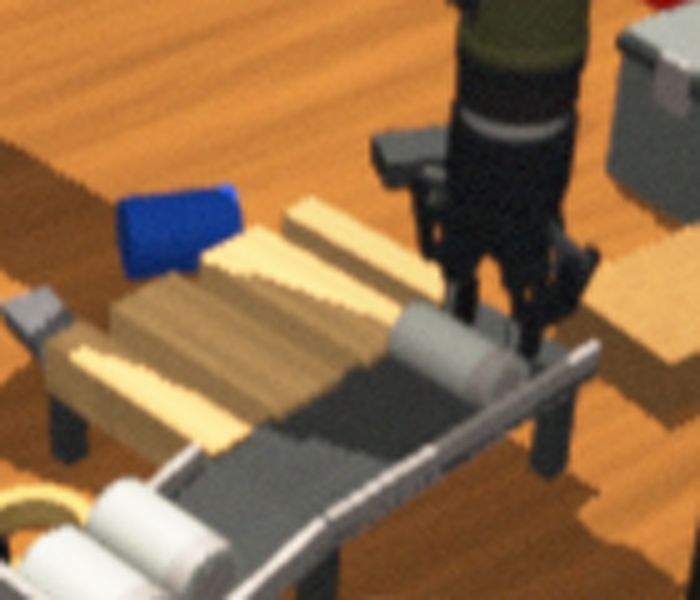

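drive_tool --steps "0 -0.006 0 0 0 0 0;0 -0.013 0 0 0 0 0;0 -0.02 0 0 0 0 0;0 -0.027 0 0 0 0 0;0 -0.034 0 0 0 0 0;0 -0.041 0 0 0 0 0;0 -0.048 0 0 0 0 0;0 -0.055 0 0 0 0 0;0 -0.062 0 0 0 0 0;0 -0.069 0 0 0 0 0;0 -0.076 0 0 0 0 0;0 -0.083 0 0 0 0 0"

```text
clock: 19.97
eef_pos: [0.6027, 0.142, 0.1063]
tcp_rot: [0.655, 0.756, -0.0, 0.0]
wrist_force: [0.8, 0.4, 0.1]
finger_gap: 0.0424
```

```bash
python3 -c "
from ov import *
rep();snap('scene',(240,145,380,265),5,'c20.png')"
```

```text
t 19.97 tcp rack [ -0.8  84.6 106.3] yaw err 0.0 F rack [0.9 0.2 0.1] gap 0.0424 q [ 0.23  0.43 -0.19  0.95 -0.    1.66]
```

View pics/c20.png

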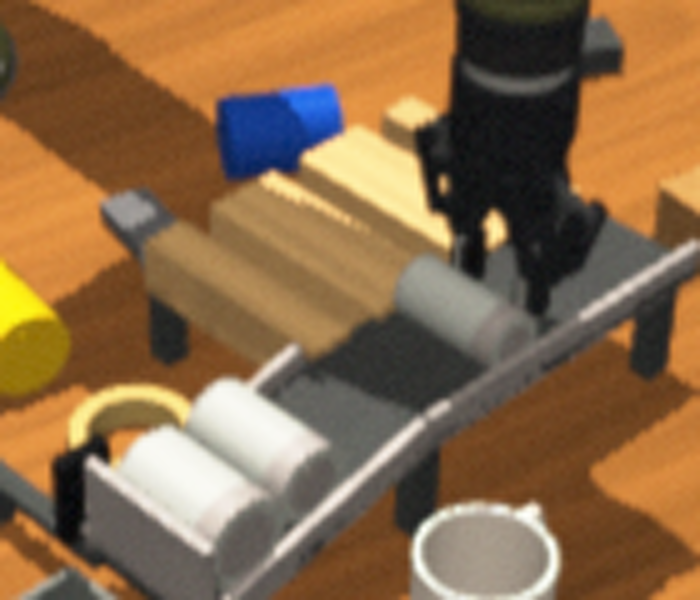

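drive_tool --steps "0 -0.006 0 0 0 0 0;0 -0.013 0 0 0 0 0;0 -0.02 0 0 0 0 0;0 -0.027 0 0 0 0 0;0 -0.034 0 0 0 0 0;0 -0.041 0 0 0 0 0;0 -0.047 0 0 0 0 0;0 -0.053 0 0 0 0 0;0 -0.059 0 0 0 0 0;0 -0.064 0 0 0 0 0;0 -0.069 0 0 0 0 0"

```text
clock: 20.93
eef_pos: [0.6125, 0.0738, 0.1063]
tcp_rot: [0.655, 0.755, -0.0, -0.0]
wrist_force: [0.3, -0.6, -1.0]
finger_gap: 0.0426
```

```bash
python3 -c "
from ov import *
rep();snap('scene',(240,145,380,265),5,'c21.png')"
```

```text
t 20.93 tcp rack [ -0.8  15.8 106.3] yaw err -0.0 F rack [ 0.2 -0.6 -1. ] gap 0.0426 q [ 0.12  0.43 -0.2   0.95  0.    1.55]
```

View pics/c21.png

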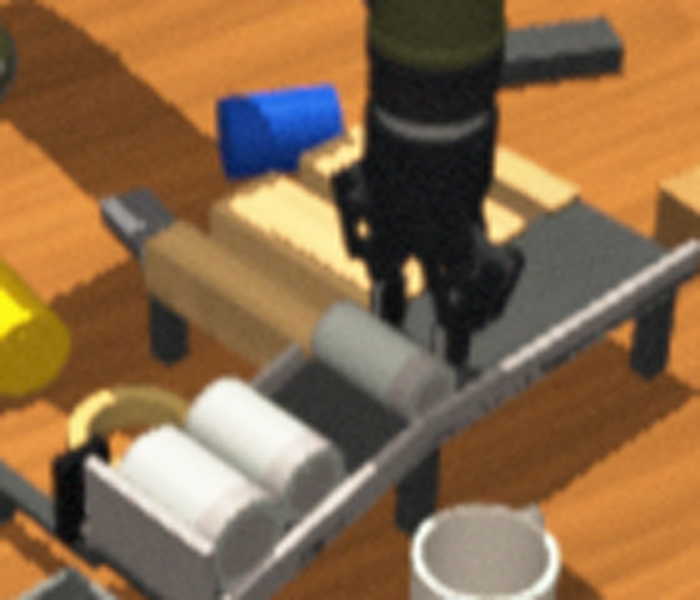

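drive_tool --steps "0 -0.004 0 0 0 0 0;0 -0.008 0 0 0 0 0;0 -0.012 0 0 0 0 0;0 -0.016 0 0 0 0 0;0 -0.019 0 0 0 0 0;0 -0.022 0 0 0 0 0;0 -0.022 0 0 0 0 0;0 -0.022 0 0 0 0 0"

```text
clock: 21.65
eef_pos: [0.6155, 0.0524, 0.1063]
tcp_rot: [0.655, 0.755, 0.0, -0.0]
wrist_force: [1.2, 0.2, 0.4]
finger_gap: 0.043
```

drive_tool --steps "0 0 0 -0.04 0 0 0;0 0.01 0 -0.08 0 0 0;0 0.04 0 -0.1 0 0 0;0 0.08 0 -0.1 0 0 0;0 0.12 0 -0.1 0 0 0;0 0.12 0 -0.1 0 0 0;0 0.12 0 -0.1 0 0 0;0 0.12 0 -0.1 0 0 0;0 0.12 0 -0.1 0 0 0;0 0.12 0 -0.1 0 0 0;0 0.12 0 -0.1 0 0 0;0 0.12 0 -0.1 0 0 0"

```text
clock: 22.65
eef_pos: [0.5987, 0.1704, 0.2062]
tcp_rot: [0.656, 0.755, -0.0, -0.0]
wrist_force: [0.6, -0.1, -0.0]
finger_gap: 0.0428
```

```bash
python3 -c "
from ov import *
rep()
E=cyl(-41,-196+30,46+38,30)+cyl(-41,-196+83,46+46,25)+cyl(-41,-196+127,46+52,20)
snap('scene',(240,145,380,265),5,'c22.png');snap('side',(240,145,380,265),5,'s22.png',True);snap('wrist',(0,0,560,420),1.4,'w22.png')"
```

```text
t 22.65 tcp rack [ -0.8 113.4 206.2] yaw err -0.08 F rack [ 0.6 -0.2 -0. ] gap 0.0428 q [ 0.28  0.37 -0.04  1.16 -0.    1.71]
```

View pics/c22.png

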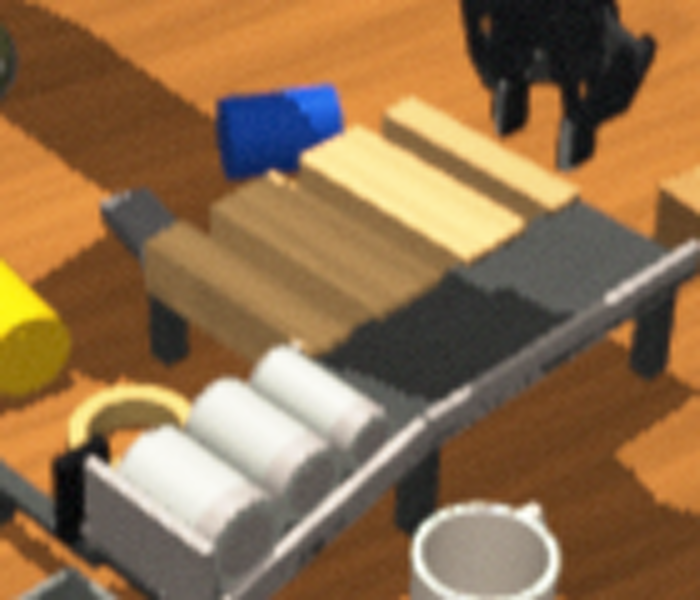

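View pics/s22.png

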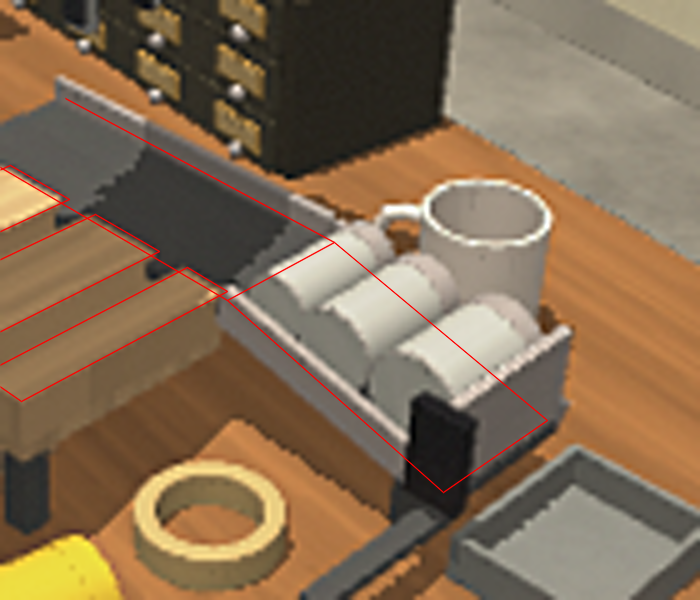

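View pics/w22.png

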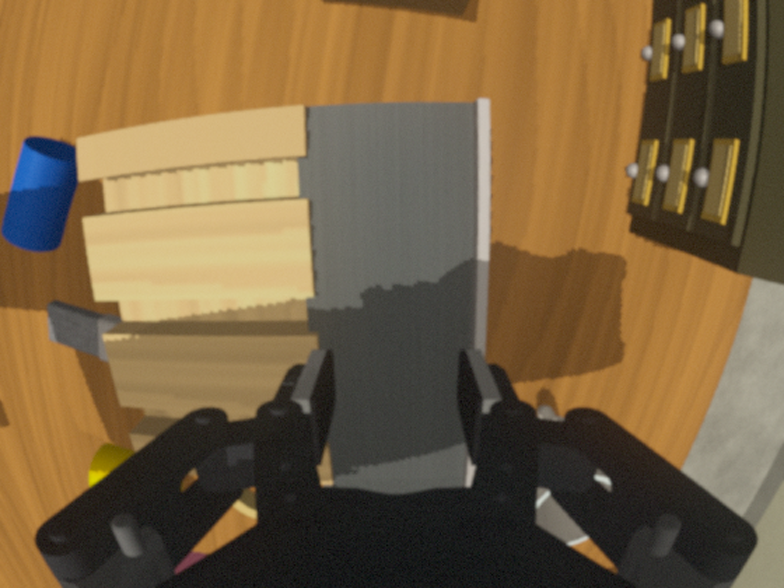

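drive_tool --steps "0 0 0 0 0 0 0;0 0 0 0 0 0 0;0 0 0 0 0 0 0;0 0 0 0 0 0 0;0 0 0 0 0 0 0;0 0 0 0 0 0 0"

```text
clock: 23.3
eef_pos: [0.5985, 0.1714, 0.2063]
tcp_rot: [0.655, 0.756, -0.0, -0.0]
wrist_force: [-0.2, 1.2, 0.5]
finger_gap: 0.0425
```

```bash
python3 -c "
from ov import *
p[0]-=.003*np.cos(p[2]);p[1]-=.003*np.sin(p[2])
n=np.array([0,np.sin(np.radians(14)),np.cos(np.radians(14))])
def c(dy,r):
    y=-196+dy; t=np.tan(np.radians(14)); z=46+(dy)*t+r/np.cos(np.radians(14)); return cyl(-38,y,z,r)
E=c(30,30)+c(83,25)+c(127,20)+[[(-65,-218,110),(-65,-182,110),(-65,-182,48),(-65,-218,48),(-65,-218,110)]]
old=cv2.imread('pics/raw_c22.png').astype(int)
snap('scene',(240,190,320,260),9,'c23.png',True,E);snap('side',(270,175,360,250),8,'s23.png',True,E)
d=np.abs(cv2.imread('pics/raw_c23.png').astype(int)-old)[190:270,240:330].max(2);print(d.max(),(d>40).sum())
"
```

```text
55 3
```

View pics/c23.png

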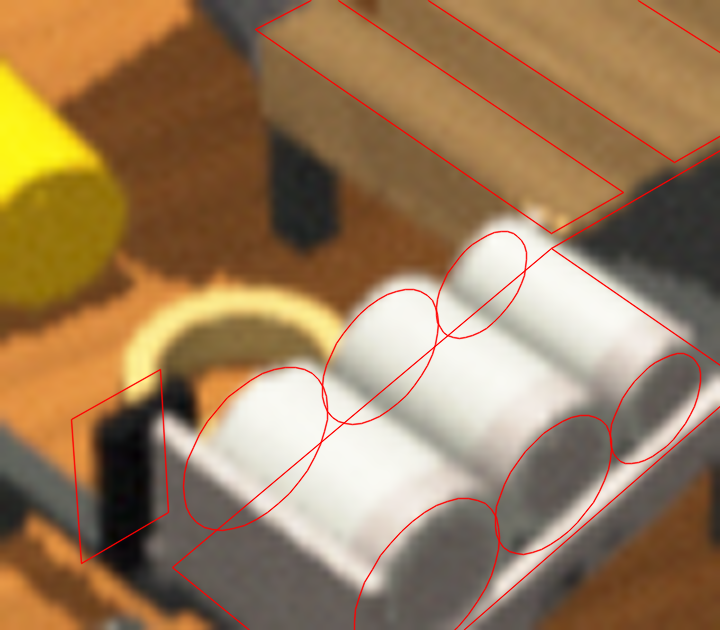

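View pics/s23.png

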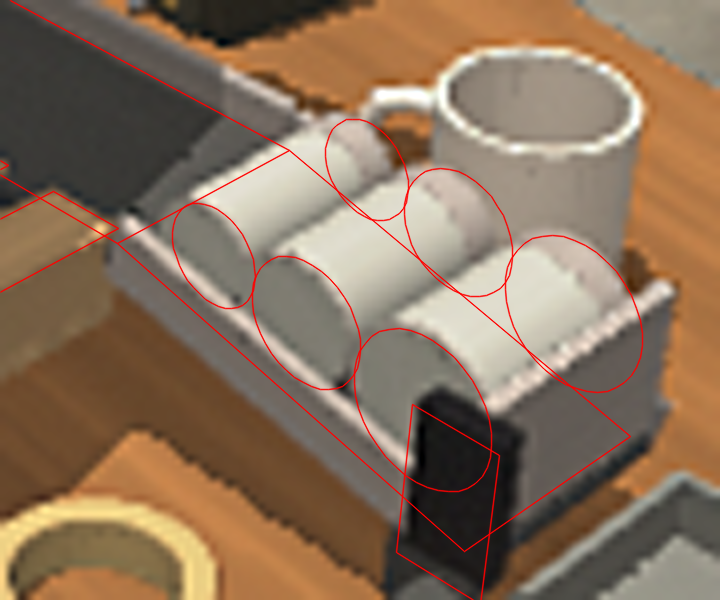

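```bash
python3 -c "
from rig import *
print(sign_off())"
```

```text
the job is handed in; nothing more can be done
None
```

I shut the gate and loaded all three tins. They are queued behind it with the thickest against the gate, then the middle one, then the thinnest. I handed the job in at about 23.4 s of the 72 s allowed.

**How it went:**
- I pushed the gate tab until it met its end stop, with 15 N at the wrist.
- Each tin was pushed endwise onto the shelf with the closed fingers, then rolled over the brow with the half-open fingers so it stayed square.

**Last checks:**
- In the scene and side pictures the tins lie square across the chute, with outlines at the expected 30, 83 and 127 mm from the gate.
- Two scene pictures about 0.7 s apart showed no movement around the tins.
- The gripper was clear of everything, with wrist force near zero.
- The tape and mug look unmoved. I did not measure the other bystanders, but I saw no contact with any of them.

**One disagreement:** my estimate of the rack's position along its x axis is uncertain by about 3 to 6 mm. The gate tab and the far rail do not sit exactly on the projected outlines. In both pictures the tab shows up on the shut side of where I predicted, which agrees with the hard stop. The thick tin also touched the far rail lightly, at about 7 N, while I was pushing it onto the shelf.

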